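# Start the second hand nut on the sketchbook press

### The job

One hand nut of the wooden sketchbook press is off: pick up the loose hexagonal nut from the table and set it on the bare screw. Keeping it level and resting on the screw, turn it backward (anticlockwise from above) until you feel it drop off the end of the thread, then turn it forward (clockwise) one full turn so that it has caught, letting go to take a new grip as often as you need. Finish while still holding the nut in the gripper at that one turn, not letting go, and leave the other things on the table alone.

Things in the scene. Friction and masses are not known exactly. Their poses are not given: they have to be found in the camera images.
- nut: the loose hand nut: plain beech hexagon, 52 mm across flats, 60 mm across corners, 32 mm high, about 45 g, lying flat, right way up, on the table at the start. Origin: centre of its underside; z along the bore, up; flats face its x axis and every 60 degrees from it. Bore 31.6 mm, inner thread teeth leave 24 mm open. Right-hand thread, one start, pitch 7 mm (clockwise from above goes down).
- nut_thread (a point): where the nut's inner thread begins: on the nut's +x side, 13.5 mm from its axis, 3 mm above its underside; not visible from outside. Carried over from its start without being turned, the nut comes down on the screw 0.9 to 2.8 rad short of the drop. It turns freely and, let go, stays as it is on the thread (a little tilted perhaps before the drop). Once caught it has up to 1.8 mm of lift play.
- press: the book press, fixed to the table: two beech boards 140 x 235 mm with a small book block between them, upper board's top 66 mm above the table, and two upright wooden screws 90 mm either side of its centre along its y axis. The screw on its +y side is bare and is the one to use; the one on its -y side already carries its nut (do not use it). Origin: centre of the underside on the table, z up.
- screw_tip (a point): top centre of the bare screw, 128 mm above the table. The screw has a plain round nose: 14 mm across at the tip, widening to 22 mm 6 mm below it, then straight 22 mm to the thread, which begins 20 mm below the tip; the thread is 30 mm across, pitch 7 mm. The axis is vertical.
- thread_end (a point): where the bare screw's thread runs out at its top: upper face of the ridge, 13.5 mm from the axis towards the press's -x, 108 mm above the table. A nut set on the screw rests on this ridge. Turned backward it climbs 7 mm per turn until nut_thread passes thread_end, and there drops 7 mm: its underside goes from 105 to 98 mm above the table. Forward from there it is caught: 91 mm after one turn.
- brush_pot: white ceramic pot of brushes, 76 mm wide, 90 mm high (brushes to about 200 mm); leave alone. Origin: centre of its underside.
- glue_jar: white plastic glue jar with a closed lid, 64 mm wide, 75 mm high; leave alone. Origin: centre of its underside.
- tape_roll: roll of paper tape lying flat, 90 mm wide, 24 mm high; leave alone. Origin: centre of its underside.
There are look-alikes about, which are no part of the job. Of the things that look like the nut, the smallest one is meant.

How it is judged:
By the outcome, as a careful person would: the job done as asked, in the order asked, and still so for the second after the job is handed in, while the arm keeps its last pose, push and grip.
It also fails if it takes over 72 s, if anything falls off the work surface, if the arm or the gripper's body presses on something with over 40 N, if the wrist force passes 120 N, or if a joint passes its speed limit or range.

### The arm

A 6-joint arm with a two-finger parallel gripper is mounted at the origin on the work surface. World frame = base frame: x ahead of the robot, y to its left, z up, the work surface at z = 0. Lengths are in m, angles in degrees, forces in N, time in s.
With the tool pointing down it reaches from about 0.35 to 0.875 m from the base axis. Payload 4.2 kg.
Tool frame: the origin (TCP) lies on the centre line of the jaws, within the pads' length; the fingertips stand 11 mm ahead of it and the grasp point (between the pads) lies 8 mm behind it; y points along the fingers, z is the direction in which the jaws open and shut, and the axes are right-handed (so a half turn about y gives the same grasp; the last joint's range is limited). The gripper opens to 87 mm and grips with 3 to 60 N. Pads are 19 mm wide; open, the fingers measure 117 mm over their backs; the gripper's body (75 mm by 190 mm) begins 51 mm behind the grasp point.
Start: joints at [86.952, 22.042, 0.453, 0, -68.411, -14.817], TCP at [0.192, 0.595, 0.234] pointing down, gripper open.
Joint ranges: [-179.83, 179.83], [-69.29, 118.12], [-61.27, 80.66], [-181.25, 117.63], [-171.15, -9.14], [-177.46, 177.46]. Speed limits (degrees/s): [159.86, 159.86, 180, 180, 180, 180].

### API

Orientations are given as a 3x3 rotation matrix whose columns are the frame's x, y, z axes.
In Python, from station import r, optics gives the robot as it stands. The module is installed in compiled form; this text tells all that it offers.
- The arm moves only by the tool step_arm, never from a script. Its argument "moves" is a list that holds one entry, the list of rows, each a list of 7 numbers: the turn, a rotation vector about the tool's x, y, z in rad, then the shift along the tool's x, y, z in cm, then the opening in per cent of the stroke, from 0 (shut) to 100 (fully open). A call has exactly 5 rows; each row is the pose to reach, as a shift and turn from the pose commanded when the call began, along the tool's axes at that moment; what a row does not reach only later rows make up. A row lasts 1/12 s, in which the tool goes at most 41.7 mm and 7.16 degrees, less where a joint would pass 70% of its speed; a pose out of reach is approached as far as the arm can. A call with a gripper value outside its range is refused whole. The fingers move at their own pace and stop on an object; the grip force is fixed at half the most. Time passes only in rows, so rows that repeat a pose let the fingers close, or fill a call up. It gives the time, the measured TCP pose, the force and the opening at its end, in the units of the state.
- r.sense(): the state, without advancing time (a new reading comes with each control period).
- optics.capture(name): name is "scene" or "top" or "wrist"; returns a dict with "image" (420x560x3 uint8, red, green, blue), "fov_y" (degrees; the focal length in pixels is half the picture's height over the tangent of half this angle, whatever the lens; pixels are square), "cx", "cy" (the principal point, pixels), "cam_to_world" (4x4, takes a point from camera to world coordinates). Camera axes: x right, y down, z forward; pixel columns grow to the right and rows downward; lengths in m; the calibration is good to about 2 mm. A picture is of the moment at which its call begins. There is no depth.
- r.finish_job(): hands the job in, once; it reports no verdict.
The state is a dict: "time_s": time; "joints": joint angles; "joint_velocities": joint speeds; "effort": joint torques, N m; "tcp_pos": TCP position; "ee_rot": TCP orientation; "wrist_force": force on the tool from outside, world axes, zero at the start; "moment": the same for the moment, N m; "gripper_width": opening from 0.0 (shut) to 1.0 (fully open).
Only numpy, scipy, OpenCV 4.12 (cv2) and the standard library are available. Lean on these libraries where they do the work, as an engineer would, in place of code of your own. Each camera call takes 0.05 s, during which the arm holds its last target.

## Working session

There is one attempt and no reset: what is moved stays moved. The work goes in short steps, Python scripts to look and compute and a tool call to move; the robot and the scene stay as the last step left them, time stands still between calls to the robot, and variables do not carry over. Pictures are saved under pics/ and viewed, and the job is handed in when it is done.

Besides the shell and the picture viewer there is one more tool, called after "Emit:" as name(argument=value, ...) on one line, values as JSON. step_arm: Moves the arm, as the interface text tells. Its arguments: {"type":"object","properties":{"moves":{"type":"array"}},"required":["moves"]}

```bash
mkdir -p pics
python3 - <<'E'
from station import r, optics
import cv2
print(r.sense())
for n in ["scene","top","wrist"]:
    c=optics.capture(n); cv2.imwrite(f"pics/{n}0.png",c["image"][:,:,::-1])
    print(n,c["fov_y"],c["cx"],c["cy"],c["cam_to_world"].round(4).tolist())
E
```

```text
{'time_s': 0.0, 'joints': array([ 8.69530225e+01,  2.20929437e+01,  3.80824928e-01, -2.96403114e-02,
       -6.84103906e+01, -1.48163204e+01]), 'joint_velocities': array([ 0.10867954, -0.06565229,  0.06288069,  0.04684399, -0.10771703,
       -0.08763245]), 'effort': array([ 7.90167360e-04, -3.90666676e+01,  1.87411934e+01,  4.22006786e+00,
        1.11189019e-02, -1.84696560e-04]), 'tcp_pos': array([0.19152045, 0.59433743, 0.23244203]), 'ee_rot': array([[-9.51732552e-01, -5.93999906e-04, -3.06927999e-01],
       [ 3.06928562e-01, -2.10955327e-03, -9.51730218e-01],
       [-8.21533037e-05, -9.99997598e-01,  2.19004606e-03]]), 'wrist_force': array([-0.20398948,  0.6076828 ,  0.79929393]), 'moment': array([-0.03131011,  0.03217898, -0.00071399]), 'gripper_width': 0.9969534358663131}
scene 49.497526907185545 269.1471784390427 207.19623688803853 [[0.7682, 0.4822, -0.4212, 1.0457], [0.6401, -0.5878, 0.4947, -0.5672], [-0.0091, -0.6496, -0.7602, 0.974], [0.0, 0.0, 0.0, 1.0]]
top 43.94226958445128 280.32858546766175 212.51639013600882 [[-0.0288, -0.9975, 0.0646, 0.4754], [-0.9994, 0.03, 0.0167, 0.0018], [-0.0186, -0.0641, -0.9978, 1.47], [0.0, 0.0, 0.0, 1.0]]
wrist 65.97448296918827 276.63968089976777 209.4286301817683 [[-0.3063, -0.9056, -0.2933, 0.2713], [-0.9519, 0.2925, 0.091, 0.5685], [0.0034, 0.3071, -0.9517, 0.3854], [0.0, 0.0, 0.0, 1.0]]
```

View pics/scene0.png

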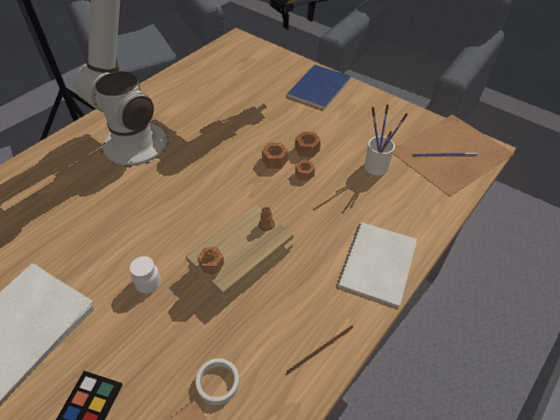

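View pics/top0.png

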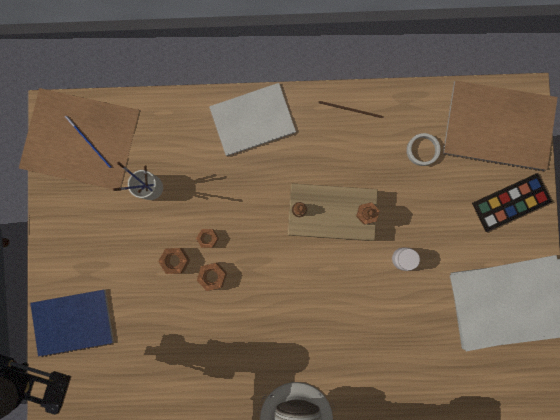

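View pics/wrist0.png

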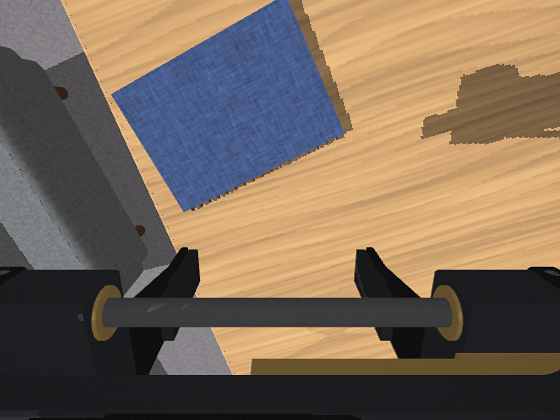

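Nut look-alikes in the top picture are at (207,239), (173,261) and (211,277), plus the mounted one at (368,213). The one at (207,239), scene (305,170), looks smallest. I'll check it in a crop and measure it.

```bash
cat > h.py <<'E'
from station import r, optics
import numpy as np, cv2
def cap(n,save=None):
    c=optics.capture(n)
    if save: cv2.imwrite(f"pics/{save}.png",c["image"][:,:,::-1])
    return c
def K(c):
    return 210/np.tan(np.radians(c["fov_y"]/2))
def ray(c,u,v):
    f=K(c); d=np.array([(u-c["cx"])/f,(v-c["cy"])/f,1]); T=c["cam_to_world"]
    return T[:3,3],T[:3,:3]@d
def plane(c,u,v,z):
    o,d=ray(c,u,v); return o+d*(z-o[2])/d[2]
def proj(c,p):
    T=c["cam_to_world"]; q=T[:3,:3].T@(np.asarray(p)-T[:3,3]); f=K(c)
    return np.array([c["cx"]+f*q[0]/q[2],c["cy"]+f*q[1]/q[2]])
def crop(c,u,v,w,h,s,name):
    im=c["image"][max(0,v-h):v+h,max(0,u-w):u+w,::-1]
    cv2.imwrite(f"pics/{name}.png",cv2.resize(im,None,fx=s,fy=s,interpolation=cv2.INTER_CUBIC))
E
python3 - <<'E'
from h import *
c=cap("top"); s=cap("scene")
crop(c,200,255,60,45,6,"crop_nuts"); crop(c,335,212,60,40,6,"crop_press")
for n,cc in (("top",c),("scene",s)):
    im=cc["image"].astype(int); hsv=cv2.cvtColor(cc["image"],cv2.COLOR_RGB2HSV)
    for p in ([(207,232),(173,250),(211,265),(368,206),(300,206)] if n=="top" else [(296,170),(265,155),(300,143)]):
        print(n,p,cc["image"][p[1],p[0]],hsv[p[1],p[0]])
    m=((im[:,:,0]>1.75*im[:,:,1])&(im[:,:,0]>45)).astype(np.uint8)
    N,l,st,ce=cv2.connectedComponentsWithStats(m)
    for i in range(1,N):
        if st[i,4]>60: print(n,st[i],ce[i].round(1),plane(cc,*ce[i],0.032).round(4))
E
```

```text
top (207, 232) [102  71  48] [ 13 135 102]
top (173, 250) [102  69  46] [ 12 140 102]
top (211, 265) [120  82  59] [ 11 130 120]
top (368, 206) [121  83  58] [ 12 133 121]
top (300, 206) [115  79  57] [ 11 129 115]
top [535 191  12  13 100] [540.6 196.8] [ 0.5902 -0.6905  0.032 ]
top [498 192  13  12 100] [504.1 197.6] [ 0.5912 -0.5909  0.032 ]
scene (296, 170) [78 55 38] [ 13 131  78]
scene (265, 155) [98 66 45] [ 12 138  98]
scene (300, 143) [128  86  58] [ 12 139 128]
scene [ 72 392  17  14 117] [ 79.6 398.4] [ 0.5528 -0.584   0.032 ]
scene [ 81 411  17   9 103] [ 89.5 416. ] [ 0.5962 -0.5915  0.032 ]
```

View pics/crop_nuts.png

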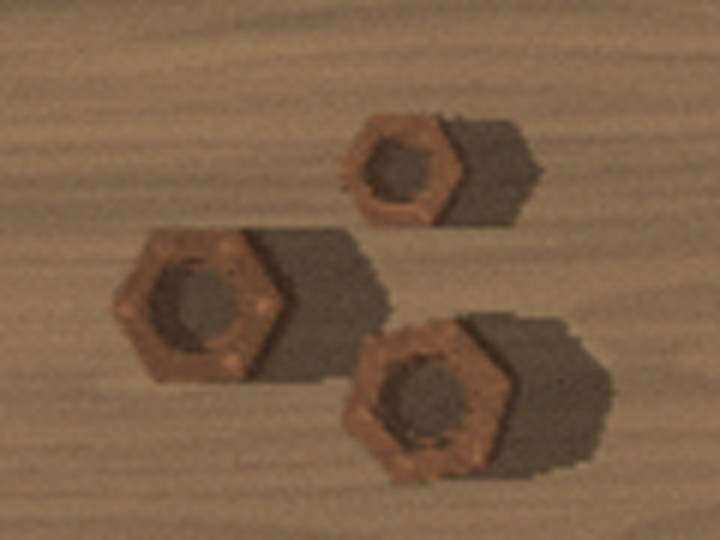

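View pics/crop_press.png

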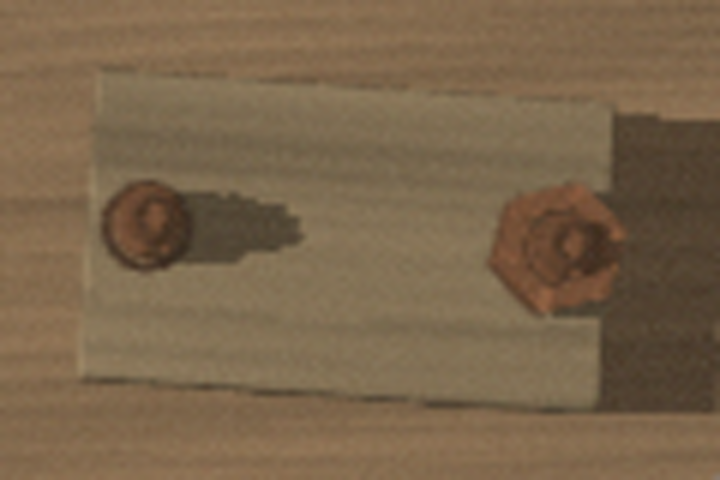

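The crop shows the nut at about (402,170) in the crop, top (207,238), clearly smaller than the other two. The bare screw is at top (300,210), and the -y screw carries its nut. Next I'll measure the poses.

Run:
```python
from h import *
from scipy.optimize import least_squares
c=cap("top"); s=cap("scene")
for n,cc,box in (("top",c,(180,215,235,260)),("scene",s,(285,150,325,185)),("topscrew",c,(285,195,315,225)),("scenescrew",s,(250,198,282,235))):
    x0,y0,x1,y1=box
    lab=cv2.cvtColor(cc["image"],cv2.COLOR_RGB2LAB).astype(int)
    sub=lab[y0:y1,x0:x1]
    ratio=cc["image"].astype(float); rr=(ratio[:,:,0]/(ratio[:,:,2]+1))[y0:y1,x0:x1]
    m=((rr>1.85)).astype(np.uint8)
    a=sub[:,:,1]-128
    m=(a>np.percentile(a,10)*0.5+np.percentile(a,97)*0.5).astype(np.uint8)
    N,l,st,ce=cv2.connectedComponentsWithStats(m)
    i=1+np.argmax(st[1:,4]); mm=(l==i).astype(np.uint8)
    cn,_=cv2.findContours(mm,cv2.RETR_EXTERNAL,cv2.CHAIN_APPROX_NONE)
    cn=max(cn,key=len)
    M=cv2.moments(cn); print(n,st[i][:4]+np.array([x0,y0,0,0]),st[i,4],"centroid",M['m10']/M['m00']+x0,M['m01']/M['m00']+y0)
    cv2.imwrite(f"pics/m_{n}.png",cv2.resize(mm*255,None,fx=8,fy=8,interpolation=0))
    if n=="top":
        P=np.array([plane(cc,p[0][0]+x0,p[0][1]+y0,0.032)[:2] for p in cn]); 
        for z in (0.032,): print(P.mean(0),P.min(0),P.max(0))
        ang=np.radians(np.arange(0,60,1)); w=[np.ptp(P@np.array([np.cos(t),np.sin(t)])) for t in ang]
        w=np.array(w); w3=[ (np.ptp(P@np.array([np.cos(t),np.sin(t)])),) for t in ang]
        tot=[sum(np.ptp(P@np.array([np.cos(t+k*np.pi/3),np.sin(t+k*np.pi/3)])) for k in range(3))/3 for t in ang]
        print(np.round(tot,4), "min angle",np.argmin(tot))
print(plane(c,206.5,238.5,0.032))
```

```text
top [196 229  21  19] 226 centroid 206.05041518386713 237.89976275207593
[0.50470654 0.23358467] [0.47872692 0.20580493] [0.52928946 0.26139764]
[0.0523 0.0525 0.0528 0.0531 0.0534 0.0537 0.054  0.0543 0.0545 0.0547
 0.0549 0.0551 0.0554 0.0556 0.0558 0.056  0.0562 0.0563 0.0565 0.0566
 0.0567 0.0568 0.0569 0.0569 0.057  0.057  0.057  0.057  0.057  0.0569
 0.0569 0.0569 0.0569 0.0568 0.0568 0.0567 0.0566 0.0565 0.0563 0.0562
 0.056  0.0558 0.0556 0.0554 0.0552 0.055  0.0549 0.0547 0.0545 0.0542
 0.054  0.0537 0.0534 0.0531 0.0528 0.0525 0.0522 0.052  0.0518 0.052 ] min angle 58
scene [295 160  20  14] 145 centroid 304.8901734104046 166.47687861271677
topscrew [292 202  14  15] 126 centroid 298.1305031446541 208.35849056603774
scenescrew [250 198  32  32] 553 centroid 268.4357142857143 210.4110119047619
[0.50255326 0.23223496 0.032     ]
```

Run:
```python
from h import *
c=cap("top"); s=cap("scene")
crop(s,262,230,80,60,5,"crop_sc"); crop(s,290,155,50,38,8,"crop_scn")
q=np.array([(100,72),(613,103),(600,410),(80,378)])/6+[275,172]
P=np.array([plane(c,*p,0.066) for p in q]); print(P.round(4)); 
ctr=P.mean(0); y=(P[0]+P[3]-P[1]-P[2])[:2]; y/=np.linalg.norm(y); print(ctr,"yaxis",y,np.degrees(np.arctan2(y[1],y[0]))-90, ctr[:2]+.09*y)
print(np.linalg.norm(P[0]-P[1]),np.linalg.norm(P[0]-P[3]))
# tip: top image approx
print("tip top", plane(c,275+150/6,172+215/6,0.128))
```

```text
[[ 0.6428 -0.0076  0.066 ]
 [ 0.6216 -0.2381  0.066 ]
 [ 0.4838 -0.2266  0.066 ]
 [ 0.5049  0.0055  0.066 ]]
[ 0.56325752 -0.11669949  0.066     ] yaxis [0.09108278 0.99584332] -5.225901807556653 [ 0.57145497 -0.02707359]
0.23138844158077687 0.1385054796936532
tip top [ 0.57281937 -0.0268609   0.128     ]
```

View pics/crop_sc.png

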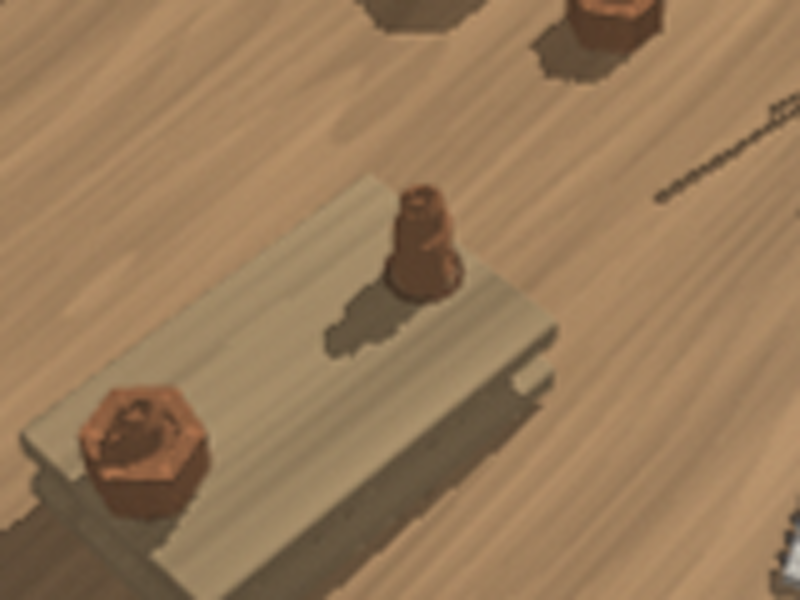

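```bash
cat >> h.py <<'E'
def R(h):
    a=np.radians(h); return np.array([[np.sin(a),0,np.cos(a)],[-np.cos(a),0,np.sin(a)],[0,-1,0]])
def plan(p0,h0,p1,h1,calls):
    p0=np.array(p0);p1=np.array(p1)
    for k in range(calls):
        pa=p0+(p1-p0)*k/calls; ha=h0+(h1-h0)*k/calls
        pb=p0+(p1-p0)*(k+1)/calls; hb=h0+(h1-h0)*(k+1)/calls
        print("call",k,"last row: ry",round(np.radians(ha-hb),4),"shift cm",((R(ha).T@(pb-pa))*100).round(3),"per row",((R(ha).T@(pb-pa))*20).round(3),"ends",pb.round(4),round(hb,2))
def st():
    s=r.sense(); e=s["ee_rot"]
    h=np.degrees(np.arctan2(e[1,2],e[0,2]))%360
    print("t",round(s["time_s"],2),"p",s["tcp_pos"].round(4),"h",round(h,2),"F",s["wrist_force"].round(2),"M",s["moment"].round(3),"g",round(s["gripper_width"]*87,1),"tool y",e[:,1].round(4),"J",s["joints"].round(1))
    return s
E
python3 -c "
from h import *
st();plan([.192,.595,.234],252.135,[.505,.2335,.18],178,3)"
```

```text
t 0.45 p [0.1917 0.5948 0.2335] h 252.13 F [ 0.7   0.04 -0.07] M [-0.007  0.022  0.007] g 87.0 tool y [-1.e-04 -1.e-04 -1.e+00] J [ 87.   22.    0.4  -0.  -68.4 -14.8]
call 0 last row: ry 0.4313 shift cm [-13.627   1.8     8.268] per row [-2.725  0.36   1.654] ends [0.2963 0.4745 0.216 ] 227.42
call 1 last row: ry 0.4313 shift cm [-15.836   1.8     1.814] per row [-3.167  0.36   0.363] ends [0.4007 0.354  0.198 ] 202.71
call 2 last row: ry 0.4313 shift cm [-15.144   1.8    -4.972] per row [-3.029  0.36  -0.994] ends [0.505  0.2335 0.18  ] 178.0
```

Emit:
step_arm(moves=[[[0,0.0863,0,-2.725,0.36,1.654,100],[0,0.1725,0,-5.45,0.72,3.308,100],[0,0.2588,0,-8.175,1.08,4.962,100],[0,0.345,0,-10.9,1.44,6.615,100],[0,0.4313,0,-13.627,1.8,8.268,100]]])

```text
time_s: 0.87
tcp_pos: [0.2967, 0.4732, 0.2156]
ee_rot: [[-0.734, 0.0, -0.679], [0.679, 0.0, -0.734], [0.0, -1.0, -0.0]]
wrist_force: [-0.0, -0.2, 0.5]
gripper_width: 0.998
```

Emit:
step_arm(moves=[[[0,0.0863,0,-3.167,0.36,0.363,100],[0,0.1725,0,-6.334,0.72,0.726,100],[0,0.2588,0,-9.5,1.08,1.09,100],[0,0.345,0,-12.67,1.44,1.45,100],[0,0.4313,0,-15.836,1.8,1.814,100]]])

```text
time_s: 1.28
tcp_pos: [0.4012, 0.3526, 0.1977]
ee_rot: [[-0.382, 0.0, -0.924], [0.924, 0.0, -0.382], [0.0, -1.0, -0.0]]
wrist_force: [0.1, -0.3, 0.1]
gripper_width: 1.0
```

Emit:
step_arm(moves=[[[0,0.0863,0,-3.029,0.36,-0.994,100],[0,0.1725,0,-6.06,0.72,-1.99,100],[0,0.2588,0,-9.09,1.08,-2.98,100],[0,0.345,0,-12.11,1.44,-3.98,100],[0,0.4313,0,-15.144,1.8,-4.972,100]]])

```text
time_s: 1.7
tcp_pos: [0.5056, 0.2321, 0.1797]
ee_rot: [[0.039, 0.0, -0.999], [0.999, 0.0, 0.039], [0.0, -1.0, -0.0]]
wrist_force: [0.9, 0.2, -0.2]
gripper_width: 1.005
```

```bash
python3 -c "
from h import *
st(); cap('wrist','w1'); st()"
```

```text
t 1.7 p [0.5056 0.2321 0.1797] h 177.76 F [ 0.87  0.2  -0.19] M [ 0.131 -0.155 -0.012] g 87.4 tool y [ 5.e-04  4.e-04 -1.e+00] J [ 41.3  18.  -13.9   0.  -58.1 -43.6]
t 1.75 p [0.5077 0.2286 0.1787] h 177.35 F [ 2.12 -1.29  0.39] M [-0.066 -0.39  -0.016] g 87.0 tool y [-4.0e-04 -1.8e-03 -1.0e+00] J [ 41.   18.1 -13.8   0.1 -58.1 -43.7]
```

View pics/w1.png

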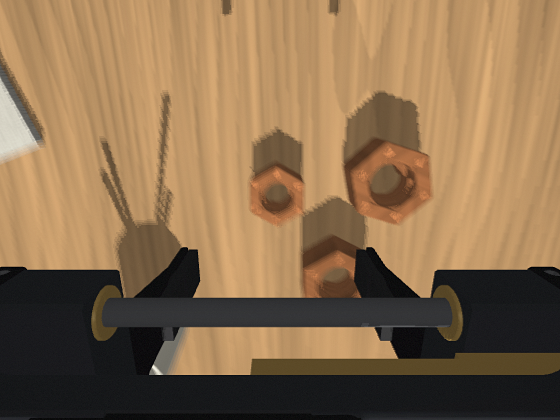

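The wrist picture shows the small nut at (277,193), with the larger ones at (390,180) and (335,275). The arm was still settling then, so I'll recapture and measure.

```bash
cat >> h.py <<'E'
def nutpose(c,box,z,tag,inner=False):
    x0,y0,x1,y1=box
    im=c["image"][y0:y1,x0:x1]
    lab=cv2.cvtColor(im,cv2.COLOR_RGB2LAB).astype(int); hsv=cv2.cvtColor(im,cv2.COLOR_RGB2HSV)
    m=((hsv[:,:,0]<14)&(hsv[:,:,1]>115)&(hsv[:,:,2]>90)).astype(np.uint8)
    m=cv2.morphologyEx(m,cv2.MORPH_OPEN,np.ones((3,3),np.uint8))
    N,l,s,ce=cv2.connectedComponentsWithStats(m); i=1+np.argmax(s[1:,4]); mm=(l==i).astype(np.uint8)
    cn=max(cv2.findContours(mm,cv2.RETR_EXTERNAL,cv2.CHAIN_APPROX_NONE)[0],key=len)
    v=im[:,:,::-1].copy(); cv2.drawContours(v,[cn],-1,(0,255,0),1)
    cv2.imwrite(f"pics/{tag}.png",cv2.resize(v,None,fx=6,fy=6,interpolation=0))
    P=np.array([plane(c,p[0][0]+x0,p[0][1]+y0,z)[:2] for p in cn.astype(float)])
    a=np.radians(np.arange(-30,30,.5))
    W=[[np.ptp(P@np.array([np.cos(t+k*np.pi/3),np.sin(t+k*np.pi/3)])) for k in range(3)] for t in a]
    j=np.argmin(np.sum(W,1)); t=a[j]
    mids=[];A=[]
    for k in range(3):
        d=np.array([np.cos(t+k*np.pi/3),np.sin(t+k*np.pi/3)]); q=P@d; A.append(d); mids.append((q.max()+q.min())/2)
    xy=np.linalg.lstsq(np.array(A),np.array(mids),rcond=None)[0]
    print(tag,"centre",xy.round(4),"angle",np.degrees(t),"widths",np.round(W[j],4))
    return xy
E
python3 -c "
from h import *
st(); c=cap('wrist','w2'); nutpose(c,(240,155,315,240),.032,'n2')
hsv=cv2.cvtColor(c['image'],cv2.COLOR_RGB2HSV);print(hsv[215,300],hsv[193,262],hsv[300,220])
s=st()"
```

```text
t 1.75 p [0.5077 0.2286 0.1787] h 177.35 F [ 2.12 -1.29  0.39] M [-0.066 -0.39  -0.016] g 87.0 tool y [-4.0e-04 -1.8e-03 -1.0e+00] J [ 41.   18.1 -13.8   0.1 -58.1 -43.7]
n2 centre [0.5026 0.2332] angle -2.0 widths [0.0514 0.052  0.0524]
[ 12 154 191] [ 12 155 206] [105  11  48]
t 1.8 p [0.5064 0.2302 0.1788] h 177.62 F [-0.76  0.41 -0.13] M [0.073 0.008 0.013] g 87.1 tool y [-9.0e-04 -1.2e-03 -1.0e+00] J [ 41.2  18.1 -13.9   0.  -58.1 -43.5]
```

View pics/n2.png

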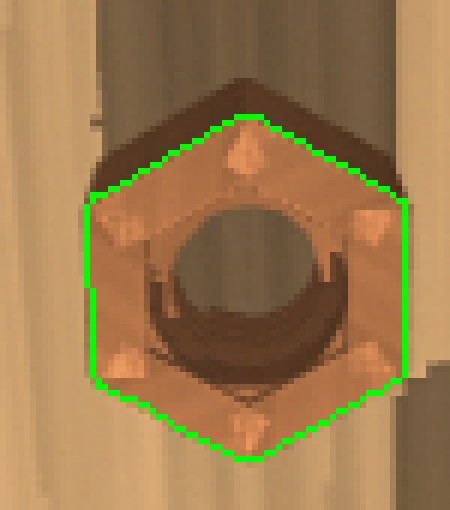

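```bash
python3 -c "
from h import *
plan([.505,.2335,.18],178,[.5026,.2332,.10],178,1)"
```

```text
call 0 last row: ry 0.0 shift cm [-0.038  8.     0.239] per row [-0.008  1.6    0.048] ends [0.5026 0.2332 0.1   ] 178.0
```

Emit:
step_arm(moves=[[[0,0,0,0,2.5,0.08,95],[0,0,0,-0.03,5,0.16,90],[0,0,0,-0.04,8,0.24,90],[0,0,0,-0.04,8,0.24,90],[0,0,0,-0.04,8,0.24,90]]])

```text
time_s: 2.22
tcp_pos: [0.5016, 0.2329, 0.0988]
ee_rot: [[0.034, -0.002, -0.999], [0.999, -0.002, 0.034], [-0.003, -1.0, 0.002]]
wrist_force: [0.9, 0.7, 0.7]
gripper_width: 0.906
```

```bash
python3 -c "
from h import *
st(); c=cap('wrist','w3'); print(proj(c,[.5026,.2332,.032]));s=st()"
```

```text
t 2.22 p [0.5016 0.2329 0.0988] h 178.07 F [0.88 0.66 0.73] M [ 0.176 -0.103  0.099] g 78.8 tool y [-0.0023 -0.0024 -1.    ] J [ 41.7  23.  -19.8   0.  -47.4 -43.7]
[273.27799284 229.25561959]
t 2.27 p [0.5028 0.2337 0.1004] h 178.09 F [ 0.91  0.02 -0.13] M [ 0.171 -0.124 -0.005] g 78.8 tool y [ 1.e-03 -1.e-04 -1.e+00] J [ 41.7  22.9 -19.7   0.1 -47.4 -43.7]
```

View pics/w3.png

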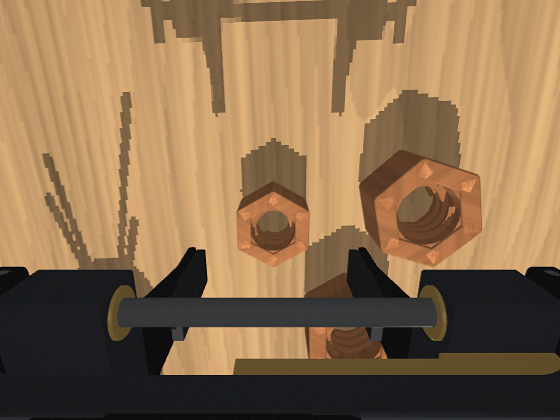

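The nut shows at (273,226), midway between the fingers. I'll measure it once more from here.

```bash
python3 -c "
from h import *
s=st(); c=cap('wrist'); nutpose(c,(225,165,325,285),.032,'n3')
T=c['cam_to_world']; e=s['ee_rot']; print('cam in tool',(e.T@(T[:3,3]-s['tcp_pos'])).round(4),(e.T@T[:3,:3]).round(4).tolist())
print(proj(c,s['tcp_pos']))
s=st()"
```

```text
t 2.27 p [0.5028 0.2337 0.1004] h 178.09 F [ 0.91  0.02 -0.13] M [ 0.171 -0.124 -0.005] g 78.8 tool y [ 1.e-03 -1.e-04 -1.e+00] J [ 41.7  22.9 -19.7   0.1 -47.4 -43.7]
n3 centre [0.5028 0.2303] angle -2.0 widths [0.0518 0.0577 0.0577]
cam in tool [-0.085  -0.1529  0.001 ] [[-0.0007, 0.9523, 0.3053], [-0.0012, -0.3053, 0.9523], [1.0, 0.0003, 0.0014]]
[274.38109149 274.04222977]
t 2.32 p [0.5033 0.2342 0.1013] h 178.08 F [0.47 0.45 0.64] M [ 0.079 -0.033  0.031] g 78.4 tool y [ 0.0028  0.0015 -1.    ] J [ 41.7  22.8 -19.6   0.1 -47.4 -43.7]
```

View pics/n3.png

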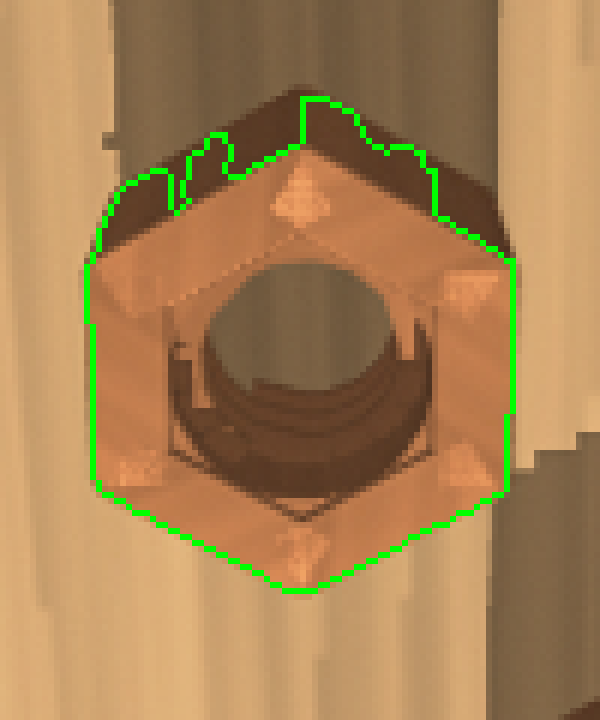

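```bash
python3 -c "
from h import *
s=st(); c=cap('wrist'); crop(c,275,225,50,60,6,'n4')
a=plane(c,275.2,189.7,.032);b=plane(c,275.2,263.7,.032);print(a,b,(a+b)/2)
s=st()"
```

```text
t 2.32 p [0.5033 0.2342 0.1013] h 178.08 F [0.47 0.45 0.64] M [ 0.079 -0.033  0.031] g 78.4 tool y [ 0.0028  0.0015 -1.    ] J [ 41.7  22.8 -19.6   0.1 -47.4 -43.7]
[0.50229091 0.20581174 0.032     ] [0.50427699 0.26389668 0.032     ] [0.50328395 0.23485421 0.032     ]
t 2.37 p [0.5035 0.2342 0.1017] h 178.07 F [0.84 0.59 0.23] M [ 0.051 -0.048 -0.022] g 78.6 tool y [ 0.0034  0.0022 -1.    ] J [ 41.7  22.8 -19.6   0.  -47.4 -43.7]
```

View pics/n4.png

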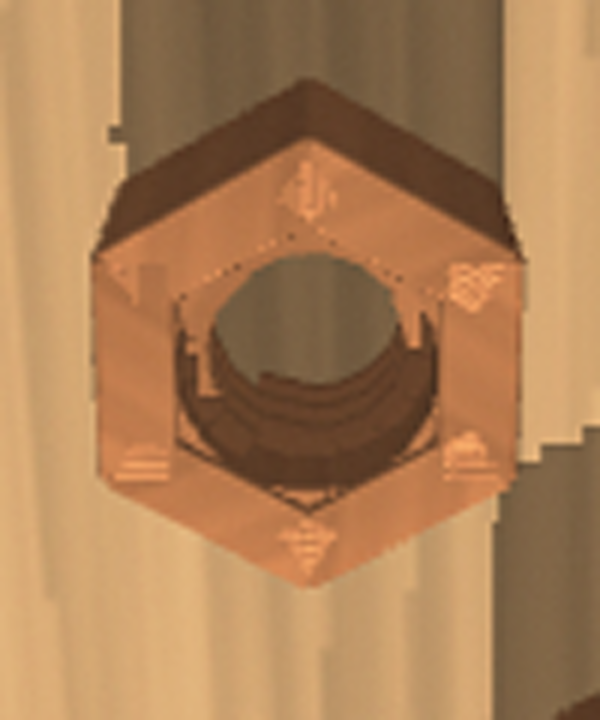

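Emit:
step_arm(moves=[[[0,0,0,0.07,2.5,0,88],[0,0,0,0.07,5,0,88],[0,0,0,0.07,7,0,88],[0,0,0,0.07,8.4,0,88],[0,0,0,0.07,8.4,0,88]]])

```text
time_s: 2.78
tcp_pos: [0.5017, 0.2334, 0.0144]
ee_rot: [[0.035, -0.002, -0.999], [0.999, -0.002, 0.035], [-0.002, -1.0, 0.002]]
wrist_force: [-1.0, -0.2, 0.3]
gripper_width: 0.882
```

```bash
python3 -c "
from h import *
st(); c=cap('wrist','w5'); st()"
```

```text
t 2.78 p [0.5017 0.2334 0.0144] h 178.0 F [-0.98 -0.24  0.34] M [0.076 0.013 0.014] g 76.8 tool y [-0.0021 -0.0016 -1.    ] J [ 41.7  29.9 -23.9  -0.  -36.3 -43.7]
t 2.83 p [0.5025 0.234  0.0159] h 178.03 F [0.05 0.63 0.75] M [ 0.092 -0.011 -0.049] g 76.7 tool y [-0.e+00 -3.e-04 -1.e+00] J [ 41.7  29.8 -23.8   0.  -36.4 -43.7]
```

View pics/w5.png

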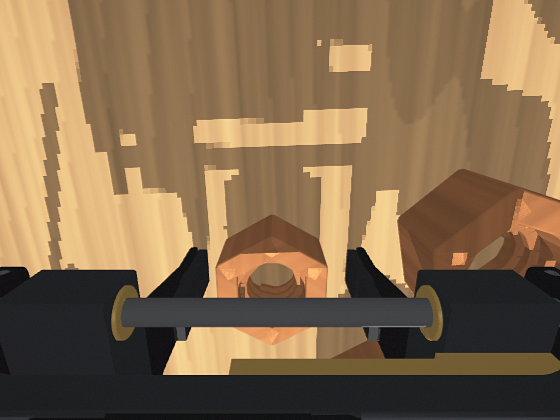

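The nut, at (272,290), is centred between the fingers and clear of its neighbours. I'll close the gripper.

Emit:
step_arm(moves=[[[0,0,0,0,0,0,70],[0,0,0,0,0,0,60],[0,0,0,0,0,0,50],[0,0,0,0,0,0,45],[0,0,0,0,0,0,40]]])

```text
time_s: 3.25
tcp_pos: [0.5028, 0.2341, 0.0165]
ee_rot: [[0.035, 0.001, -0.999], [0.999, 0.001, 0.035], [0.001, -1.0, -0.001]]
wrist_force: [-1.5, 0.4, 5.4]
gripper_width: 0.589
```

```bash
python3 -c "
from h import *
st(); 
plan([.5026,.2339,.016],178,[.5026,.2339,.19],178,1)
plan([.5026,.2339,.19],178,[.572,-.0268,.19],178,2)"
```

```text
t 3.25 p [0.5028 0.2341 0.0165] h 178.01 F [-1.53  0.4   5.45] M [0.161 0.432 0.014] g 51.2 tool y [ 0.0014  0.0011 -1.    ] J [ 41.7  29.7 -23.9   0.  -36.3 -43.7]
call 0 last row: ry 0.0 shift cm [  0.  -17.4   0. ] per row [ 0.   -3.48  0.  ] ends [0.5026 0.2339 0.19  ] 178.0
call 0 last row: ry 0.0 shift cm [-12.906   0.     -3.923] per row [-2.581  0.    -0.785] ends [0.5373 0.1036 0.19  ] 178.0
call 1 last row: ry 0.0 shift cm [-12.906   0.     -3.923] per row [-2.581  0.    -0.785] ends [ 0.572  -0.0268  0.19  ] 178.0
```

Emit:
step_arm(moves=[[[0,0,0,0,-2.4,0,40],[0,0,0,0,-6,0,40],[0,0,0,0,-10,0,40],[0,0,0,0,-14,0,40],[0,0,0,0,-17.4,0,40]]])

```text
time_s: 3.67
tcp_pos: [0.5025, 0.2337, 0.1927]
ee_rot: [[0.035, 0.002, -0.999], [0.999, 0.001, 0.035], [0.001, -1.0, -0.002]]
wrist_force: [1.2, 0.8, -0.3]
gripper_width: 0.591
```

Emit:
step_arm(moves=[[[0,0,0,-2.5,0,-0.76,40],[0,0,0,-5.16,0,-1.57,40],[0,0,0,-7.74,0,-2.35,40],[0,0,0,-10.32,0,-3.14,40],[0,0,0,-12.906,0,-3.923,40]]])

```text
time_s: 4.08
tcp_pos: [0.5369, 0.1022, 0.1899]
ee_rot: [[0.035, 0.0, -0.999], [0.999, 0.0, 0.035], [0.0, -1.0, -0.0]]
wrist_force: [0.5, 0.4, -1.0]
gripper_width: 0.596
```

Emit:
step_arm(moves=[[[0,0,0,-2.5,0,-0.76,40],[0,0,0,-4.5,0,-1.37,40],[0,0,0,-6.0,0,-1.82,40],[0,0,0,-7.0,0,-2.13,40],[0,0,0,-7.0,0,-2.13,40]]])

```text
time_s: 4.5
tcp_pos: [0.556, 0.0311, 0.1895]
ee_rot: [[0.037, -0.0, -0.999], [0.999, -0.0, 0.037], [-0.0, -1.0, 0.0]]
wrist_force: [-0.1, 0.8, -0.3]
gripper_width: 0.596
```

```bash
python3 -c "
from h import *
st(); c=cap('wrist','w6'); st(); d=cap('scene'); crop(d,275,200,80,60,5,'s6')"
```

```text
t 4.5 p [0.556  0.0311 0.1895] h 177.86 F [-0.13  0.77 -0.29] M [ 0.101 -0.062  0.026] g 51.9 tool y [-2.e-04 -2.e-04 -1.e+00] J [ 19.9  17.5 -13.    0.  -59.5 -22. ]
t 4.55 p [0.5558 0.0321 0.1895] h 177.91 F [ 0.87 -0.48  0.09] M [ 0.134 -0.073 -0.029] g 51.5 tool y [-2.e-04  1.e-04 -1.e+00] J [ 20.   17.5 -13.   -0.  -59.5 -22.1]
```

View pics/w6.png

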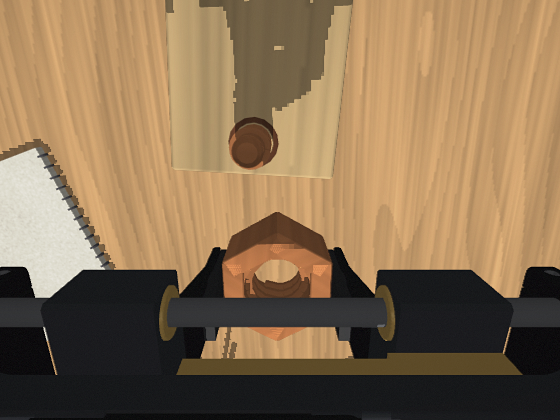

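View pics/s6.png

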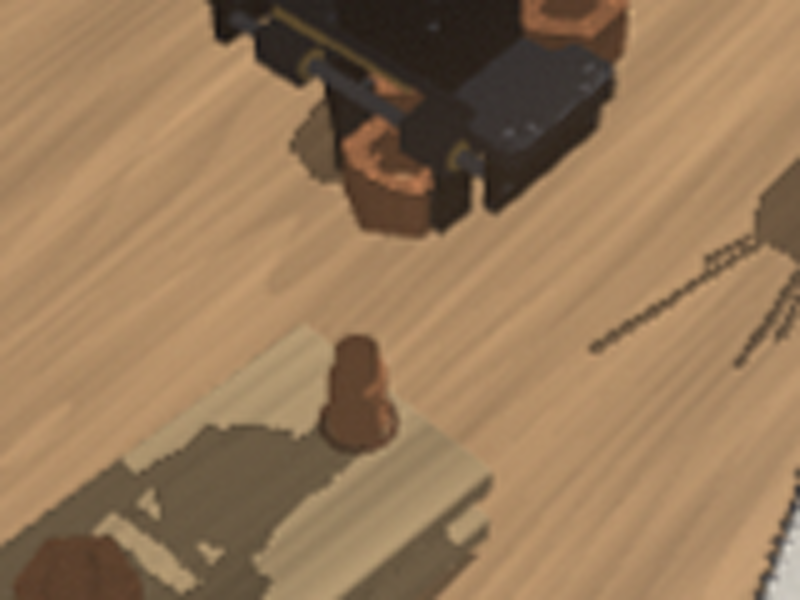

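The wrist picture shows the screw tip near (250,150) and the held nut near (277,285). I'll measure both in crops.

```bash
python3 -c "
from h import *
c=cap('wrist'); crop(c,253,143,40,38,9,'tip6'); crop(c,277,280,65,65,6,'held6');st()"
```

```text
t 4.65 p [0.5557 0.0331 0.1896] h 178.02 F [ 1.23  0.5  -0.76] M [ 0.06  -0.003 -0.041] g 51.9 tool y [-1.e-04  2.e-04 -1.e+00] J [ 20.1  17.5 -13.   -0.  -59.5 -22.1]
```

View pics/tip6.png

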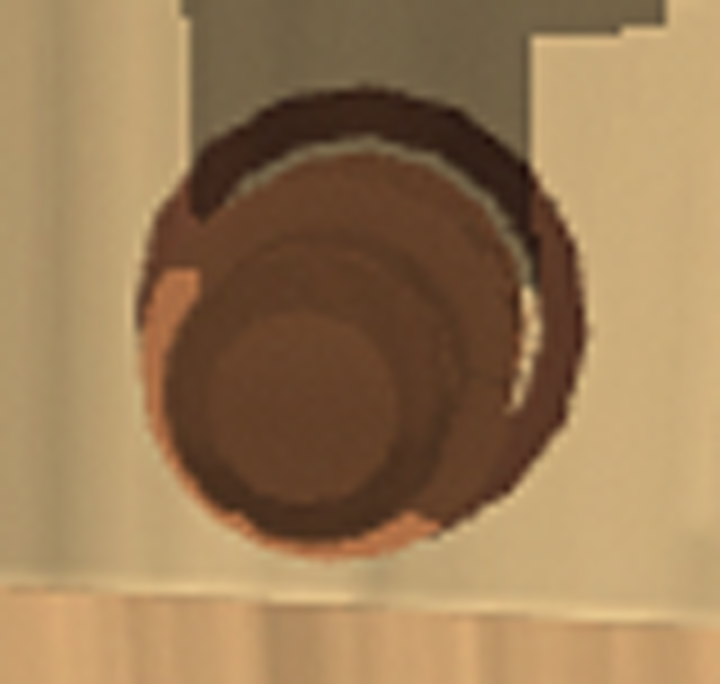

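View pics/held6.png

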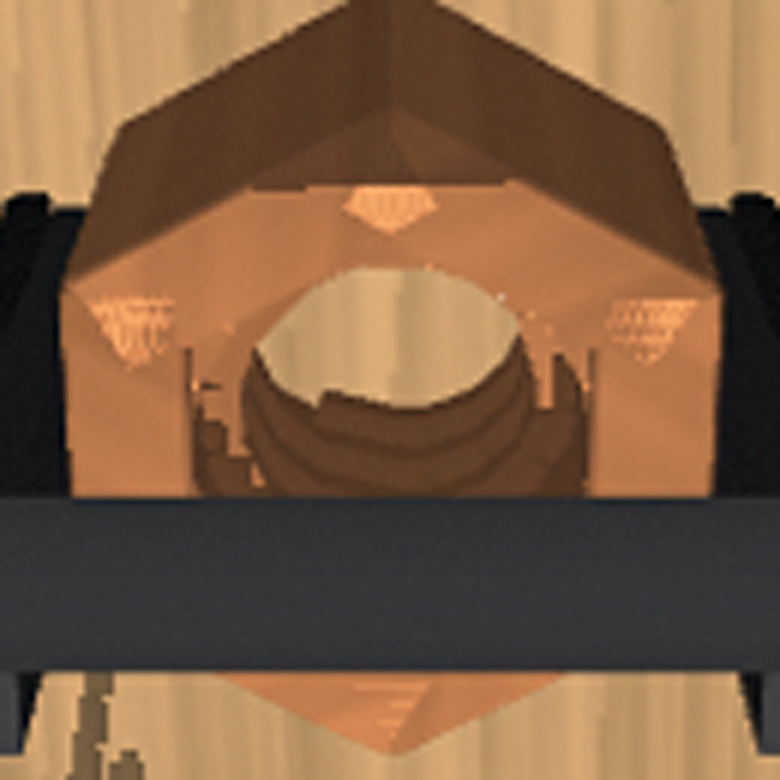

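```bash
python3 -c "
from h import *
s=st();c=cap('wrist')
tip=plane(c,246.8,150.3,.128); zt=s['tcp_pos'][2]+.0163
a=plane(c,277.2,232.8,zt);b=plane(c,277.2,340.8,zt); l=plane(c,212+62/6,215+292/6,zt); q=plane(c,212+720/6,215+292/6,zt)
print('tip',tip,'nut',(a+b)/2,np.linalg.norm(a-b),'lr mid',(l+q)/2,np.linalg.norm(l-q))
R0=s['ee_rot']; print('nut in tool',R0.T@((a+b)/2-s['tcp_pos'])*1000)
print('tip-nut',(tip-(a+b)/2)[:2])
t=cap('top');crop(t,290,206,35,26,11,'t7')
"
```

```text
t 4.65 p [0.5557 0.0331 0.1896] h 178.02 F [ 1.23  0.5  -0.76] M [ 0.06  -0.003 -0.041] g 51.9 tool y [-1.e-04  2.e-04 -1.e+00] J [ 20.1  17.5 -13.   -0.  -59.5 -22.1]
tip [ 0.57204434 -0.02452291  0.128     ] nut [0.55420373 0.03268026 0.20585561] 0.05915612550686768 lr mid [0.55374308 0.01865053 0.20585561] 0.05135940474963272
nut in tool [ -0.51583185 -16.30001407   1.48103009]
tip-nut [ 0.01784061 -0.05720317]
```

View pics/t7.png

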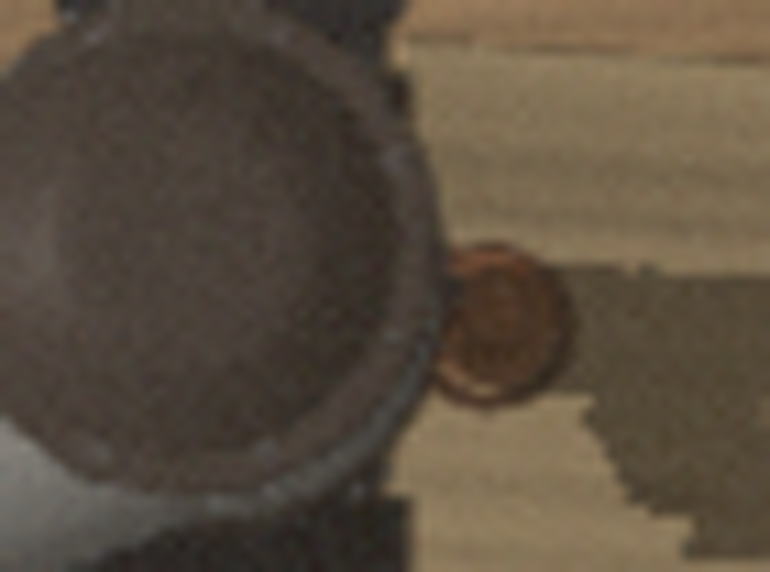

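```bash
python3 -c "
from h import *
plan([.5561,.0329,.19],178,[.5728,-.0252,.158],178,1)"
```

```text
call 0 last row: ry 0.0 shift cm [-5.748  3.2   -1.872] per row [-1.15   0.64  -0.374] ends [ 0.5728 -0.0252  0.158 ] 178.0
```

Emit:
step_arm(moves=[[[0,0,0,-2,0.3,-0.65,40],[0,0,0,-4,1,-1.3,40],[0,0,0,-5.2,2,-1.7,40],[0,0,0,-5.75,2.8,-1.87,40],[0,0,0,-5.75,3.2,-1.87,40]]])

```text
time_s: 5.17
tcp_pos: [0.5718, -0.026, 0.1557]
ee_rot: [[0.036, -0.003, -0.999], [0.999, -0.0, 0.036], [-0.0, -1.0, 0.003]]
wrist_force: [0.3, 0.5, -0.5]
gripper_width: 0.598
```

Emit:
step_arm(moves=[[[0,0,0,0,0,0,40],[0,0,0,0,0,0,40],[0,0,0,0,0,0,40],[0,0,0,0,0,0,40],[0,0,0,0,0,0,40]]])

```text
time_s: 5.58
tcp_pos: [0.5728, -0.0249, 0.1581]
ee_rot: [[0.034, 0.001, -0.999], [0.999, 0.0, 0.034], [0.0, -1.0, -0.001]]
wrist_force: [-0.0, -0.2, -0.4]
gripper_width: 0.596
```

```bash
python3 -c "
from h import *
st(); c=cap('wrist'); crop(c,277,280,65,65,6,'held8'); d=cap('scene'); crop(d,270,200,40,40,10,'s8'); st()
print(proj(d,[.5728,-.0252,.128]),proj(d,[.5728,-.0252,.1425]))"
```

```text
t 5.58 p [ 0.5728 -0.0249  0.1581] h 178.04 F [-0.05 -0.22 -0.43] M [ 0.095 -0.072 -0.01 ] g 51.9 tool y [ 1.1e-03  2.0e-04 -1.0e+00] J [ 13.7  20.8 -13.2   0.  -56.  -15.7]
t 5.68 p [ 0.5727 -0.0251  0.158 ] h 178.03 F [ 0.18 -0.05 -0.39] M [0.102 0.004 0.022] g 51.8 tool y [ 7.e-04  2.e-04 -1.e+00] J [ 13.7  20.8 -13.2   0.  -56.  -15.7]
[265.56631441 208.40454502] [265.47593499 204.51361501]
```

View pics/held8.png

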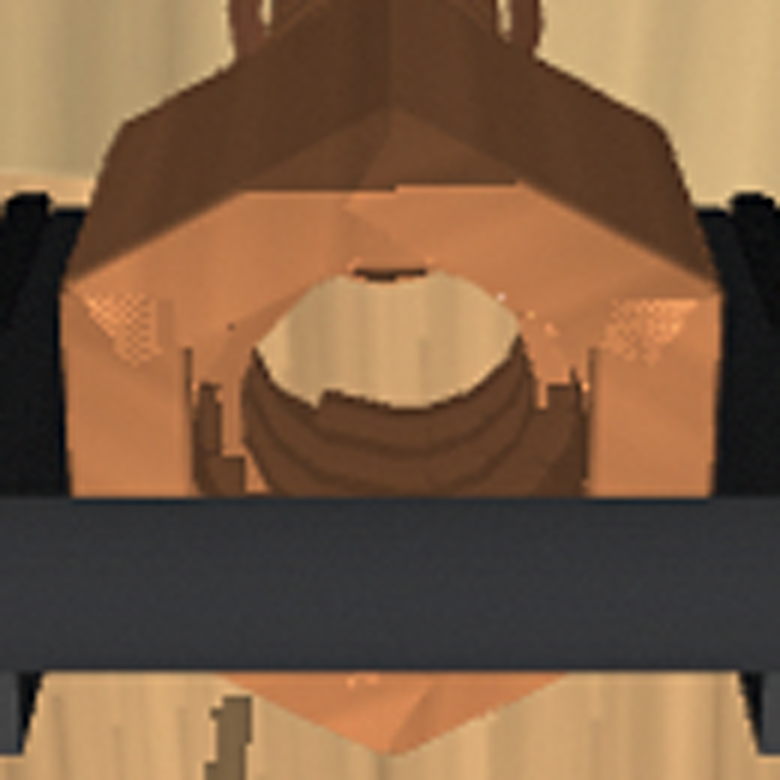

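View pics/s8.png

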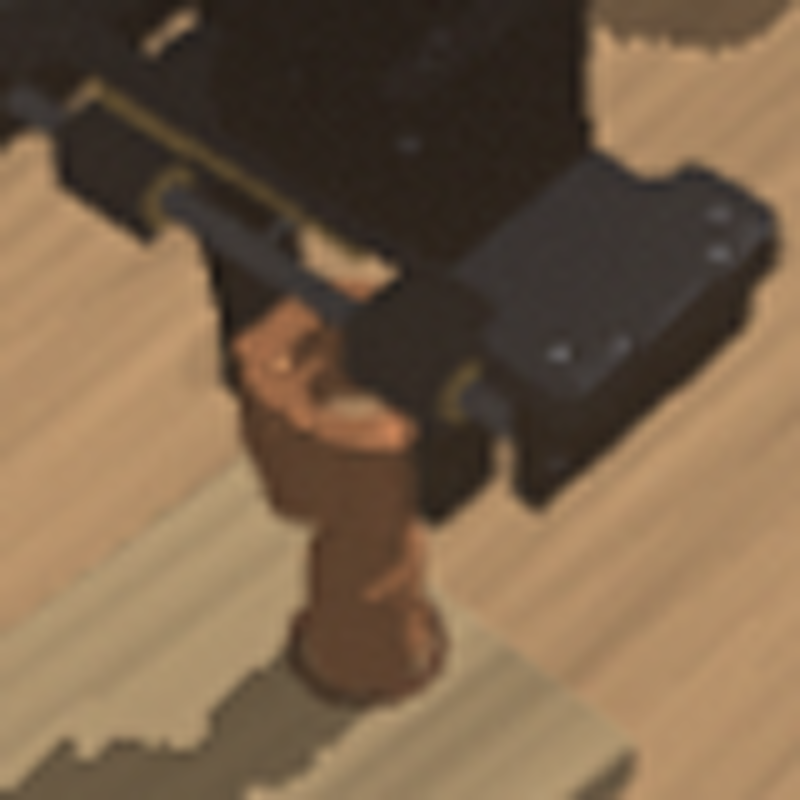

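```bash
python3 -c "
from h import *
c=cap('wrist'); s=st()
for v in (261,262): print(plane(c,277,v,.128))
zt=s['tcp_pos'][2]+.0163
print((plane(c,277.2,215+107/6,zt)+plane(c,277.2,215+755/6,zt))/2)
"
```

```text
t 5.73 p [ 0.5726 -0.0252  0.1579] h 178.02 F [-0.16 -0.31 -0.98] M [ 0.069 -0.072 -0.049] g 52.1 tool y [ 5.e-04  1.e-04 -1.e+00] J [ 13.7  20.8 -13.2   0.  -56.  -15.6]
[ 0.57144614 -0.01759924  0.128     ]
[ 0.57146931 -0.01690689  0.128     ]
[ 0.57116054 -0.02549705  0.17415472]
```

Emit:
step_arm(moves=[[[0,0,0,0.1,0.5,-0.03,40],[0,0,0,0.1,1.2,-0.03,40],[0,0,0,0.1,1.8,-0.03,40],[0,0,0,0.1,2.2,-0.03,40],[0,0,0,0.1,2.2,-0.03,40]]])

```text
time_s: 6.15
tcp_pos: [0.5719, -0.0246, 0.1339]
ee_rot: [[0.035, -0.003, -0.999], [0.999, -0.0, 0.035], [-0.001, -1.0, 0.003]]
wrist_force: [-0.8, 0.2, -1.2]
gripper_width: 0.594
```

```bash
python3 -c "
from h import *
st(); c=cap('wrist'); crop(c,277,280,65,65,6,'held9'); st(); d=cap('scene'); crop(d,270,200,40,40,10,'s9'); st()"
```

```text
t 6.15 p [ 0.5719 -0.0246  0.1339] h 177.98 F [-0.77  0.16 -1.15] M [ 0.106 -0.044  0.   ] g 51.7 tool y [-3.2e-03 -4.0e-04 -1.0e+00] J [ 13.7  22.3 -14.8  -0.  -53.2 -15.7]
t 6.2 p [ 0.5724 -0.0246  0.1346] h 178.0 F [-0.14  0.19 -0.17] M [ 0.128 -0.084  0.045] g 51.9 tool y [-1.9e-03 -5.0e-04 -1.0e+00] J [ 13.7  22.2 -14.7  -0.  -53.2 -15.7]
t 6.25 p [ 0.5728 -0.0245  0.1351] h 178.0 F [ 0.07  0.48 -0.67] M [ 0.065 -0.065  0.028] g 51.6 tool y [-8.e-04 -3.e-04 -1.e+00] J [ 13.7  22.2 -14.7   0.  -53.2 -15.7]
```

View pics/held9.png

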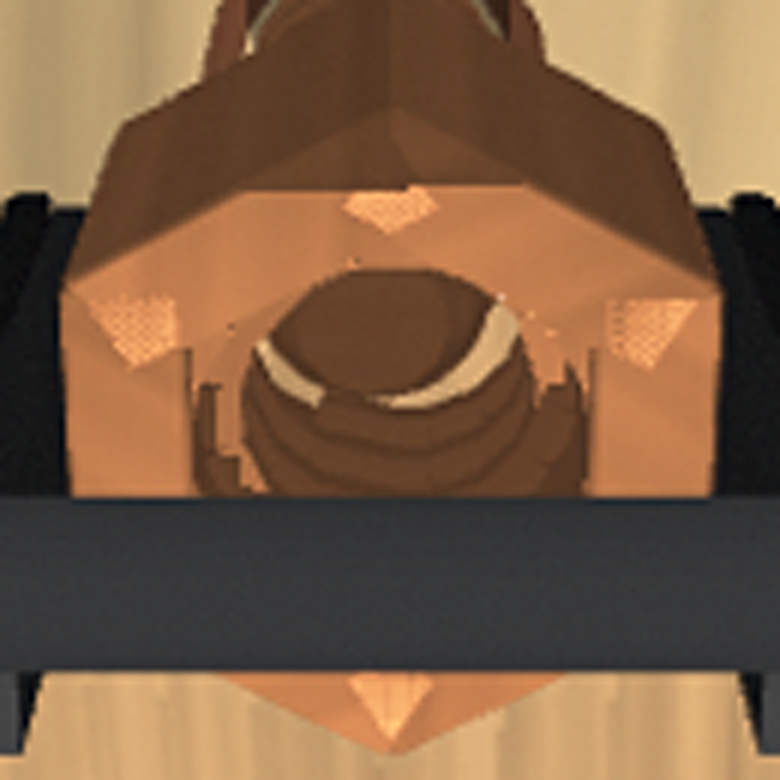

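Emit:
step_arm(moves=[[[0,0,0,0,0,0,40],[0,0,0,0,0,0,40],[0,0,0,0,0,0,40],[0,0,0,0,0,0,40],[0,0,0,0,0,0,40]]])

```text
time_s: 6.67
tcp_pos: [0.573, -0.0244, 0.1358]
ee_rot: [[0.035, 0.0, -0.999], [0.999, 0.0, 0.035], [0.0, -1.0, -0.0]]
wrist_force: [-0.0, 0.3, -0.4]
gripper_width: 0.595
```

```bash
python3 -c "
from h import *
st(); c=cap('wrist'); crop(c,277,280,65,65,6,'held10'); st(); 
print(proj(c,[.5731,-.0242,.108]))"
```

```text
t 6.67 p [ 0.573  -0.0244  0.1358] h 178.0 F [-0.01  0.32 -0.38] M [ 0.059 -0.061  0.011] g 51.7 tool y [ 4.e-04  1.e-04 -1.e+00] J [ 13.7  22.1 -14.7   0.  -53.2 -15.7]
t 6.72 p [ 0.5729 -0.0244  0.1357] h 178.0 F [-0.88  0.23  0.02] M [ 0.053 -0.02   0.009] g 52.0 tool y [ 3.e-04  1.e-04 -1.e+00] J [ 13.7  22.1 -14.7  -0.  -53.2 -15.7]
[274.36339324 251.9743632 ]
```

View pics/held10.png

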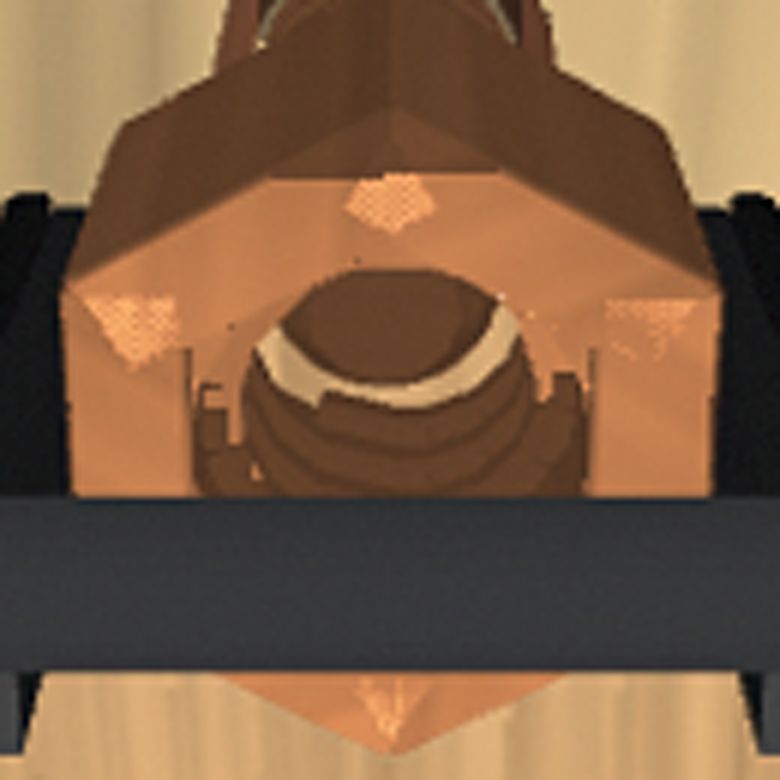

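The screw tip is centred in the bore, at about 388 px in the crop for both. I'll lower it with a check on force.

Emit:
step_arm(moves=[[[0,0,0,0,0.3,0,40],[0,0,0,0,0.6,0,40],[0,0,0,0,0.9,0,40],[0,0,0,0,1.2,0,40],[0,0,0,0,1.2,0,40]]])

```text
time_s: 7.13
tcp_pos: [0.5723, -0.0245, 0.1225]
ee_rot: [[0.035, -0.002, -0.999], [0.999, -0.0, 0.035], [-0.0, -1.0, 0.002]]
wrist_force: [-0.6, 0.4, -0.2]
gripper_width: 0.595
```

Emit:
step_arm(moves=[[[0,0,0,0,0.1,0,40],[0,0,0,0,0.2,0,40],[0,0,0,0,0.25,0,40],[0,0,0,0,0.3,0,40],[0,0,0,0,0.3,0,40]]])

```text
time_s: 7.55
tcp_pos: [0.5729, -0.0244, 0.1205]
ee_rot: [[0.035, 0.0, -0.999], [0.999, 0.0, 0.035], [0.0, -1.0, -0.0]]
wrist_force: [-0.1, 0.5, -0.5]
gripper_width: 0.592
```

```bash
python3 -c "
from h import *
st()"
```

```text
t 7.55 p [ 0.5729 -0.0244  0.1205] h 178.0 F [-0.09  0.47 -0.5 ] M [ 0.076 -0.048 -0.036] g 51.5 tool y [ 0.  0. -1.] J [ 13.7  23.1 -15.6  -0.  -51.2 -15.7]
```

Emit:
step_arm(moves=[[[0,0,0,0,0.03,0,40],[0,0,0,0,0.06,0,40],[0,0,0,0,0.1,0,40],[0,0,0,0,0.13,0,40],[0,0,0,0,0.15,0,40]]])

```text
time_s: 7.97
tcp_pos: [0.573, -0.0244, 0.1193]
ee_rot: [[0.035, 0.0, -0.999], [0.999, -0.0, 0.035], [-0.0, -1.0, -0.0]]
wrist_force: [-0.7, -0.0, 1.5]
gripper_width: 0.596
```

Emit:
step_arm(moves=[[[0,0,0,0,0.03,0,40],[0,0,0,0,0.06,0,40],[0,0,0,0,0.1,0,40],[0,0,0,0,0.1,0,40],[0,0,0,0,0.1,0,40]]])

```text
time_s: 8.38
tcp_pos: [0.573, -0.0245, 0.1191]
ee_rot: [[0.035, 0.001, -0.999], [0.999, -0.0, 0.035], [-0.0, -1.0, -0.001]]
wrist_force: [-2.9, 0.9, 5.3]
gripper_width: 0.598
```

Contact is at TCP z 0.1191 with about 5 N. Now I'll turn it anticlockwise, rising with the pitch.

Emit:
step_arm(moves=[[[0,-0.08,0,0,-0.009,0,40],[0,-0.16,0,0,-0.018,0,40],[0,-0.24,0,0,-0.027,0,40],[0,-0.32,0,0,-0.036,0,40],[0,-0.4,0,0,-0.045,0,40]]])

```text
time_s: 8.8
tcp_pos: [0.5745, -0.0243, 0.1195]
ee_rot: [[-0.361, 0.004, -0.933], [0.933, 0.0, -0.361], [-0.001, -1.0, -0.004]]
wrist_force: [1.4, -0.1, 3.0]
gripper_width: 0.594
```

```bash
python3 -c "
from h import *
st()"
```

```text
t 8.8 p [ 0.5745 -0.0243  0.1195] h 201.16 F [ 1.37 -0.12  3.02] M [ 0.155 -0.276 -0.025] g 51.7 tool y [ 4.e-03  3.e-04 -1.e+00] J [ 13.7  23.2 -15.7   0.  -50.9   7.4]
```

Emit:
step_arm(moves=[[[0,-0.1,0,0,-0.01,0,40],[0,-0.2,0,0,-0.02,0,40],[0,-0.3,0,0,-0.03,0,40],[0,-0.3,0,0,-0.03,0,40],[0,-0.3,0,0,-0.03,0,40]]])

```text
time_s: 9.22
tcp_pos: [0.5741, -0.0242, 0.1198]
ee_rot: [[-0.615, 0.003, -0.788], [0.788, 0.0, -0.615], [-0.002, -1.0, -0.003]]
wrist_force: [0.6, 0.5, 3.7]
gripper_width: 0.595
```

```bash
python3 -c "
from h import *
st()"
```

```text
t 9.22 p [ 0.5741 -0.0242  0.1198] h 217.99 F [0.56 0.52 3.69] M [ 0.398 -0.242 -0.039] g 51.8 tool y [ 3.2e-03  3.0e-04 -1.0e+00] J [ 13.7  23.2 -15.7   0.  -51.   24.2]
```

Emit:
step_arm(moves=[[[0,-0.1,0,0,-0.01,0,40],[0,-0.2,0,0,-0.02,0,40],[0,-0.3,0,0,-0.03,0,40],[0,-0.3,0,0,-0.03,0,40],[0,-0.3,0,0,-0.03,0,40]]])

```text
time_s: 9.63
tcp_pos: [0.574, -0.0241, 0.1201]
ee_rot: [[-0.821, 0.003, -0.571], [0.571, 0.0, -0.821], [-0.002, -1.0, -0.002]]
wrist_force: [0.1, 1.6, 5.8]
gripper_width: 0.592
```

Emit:
step_arm(moves=[[[0,-0.1,0,0,-0.01,0,40],[0,-0.2,0,0,-0.02,0,40],[0,-0.3,0,0,-0.03,0,40],[0,-0.3,0,0,-0.03,0,40],[0,-0.3,0,0,-0.03,0,40]]])

```text
time_s: 10.05
tcp_pos: [0.5742, -0.024, 0.1204]
ee_rot: [[-0.953, 0.003, -0.303], [0.303, 0.0, -0.953], [-0.003, -1.0, -0.001]]
wrist_force: [0.4, 1.1, 5.2]
gripper_width: 0.598
```

Emit:
step_arm(moves=[[[0,-0.1,0,0,-0.01,0,40],[0,-0.2,0,0,-0.02,0,40],[0,-0.2,0,0,-0.02,0,40],[0,-0.2,0,0,-0.02,0,40],[0,-0.2,0,0,-0.02,0,40]]])

```text
time_s: 10.47
tcp_pos: [0.5743, -0.0239, 0.1207]
ee_rot: [[-0.994, 0.004, -0.107], [0.107, 0.001, -0.994], [-0.004, -1.0, -0.001]]
wrist_force: [1.1, 1.5, 5.9]
gripper_width: 0.597
```

Emit:
step_arm(moves=[[[0,-0.1,0,0,-0.01,0,40],[0,-0.2,0,0,-0.02,0,40],[0,-0.2,0,0,-0.02,0,40],[0,-0.2,0,0,-0.02,0,40],[0,-0.2,0,0,-0.02,0,40]]])

```text
time_s: 10.88
tcp_pos: [0.5743, -0.0237, 0.1209]
ee_rot: [[-0.996, 0.004, 0.092], [-0.092, 0.001, -0.996], [-0.004, -1.0, -0.001]]
wrist_force: [-0.1, 2.4, 4.8]
gripper_width: 0.594
```

Emit:
step_arm(moves=[[[0,-0.1,0,0,-0.01,0,40],[0,-0.2,0,0,-0.02,0,40],[0,-0.2,0,0,-0.02,0,40],[0,-0.2,0,0,-0.02,0,40],[0,-0.2,0,0,-0.02,0,40]]])

```text
time_s: 11.3
tcp_pos: [0.5739, -0.0238, 0.1209]
ee_rot: [[-0.958, 0.003, 0.288], [-0.288, 0.001, -0.958], [-0.003, -1.0, 0.0]]
wrist_force: [0.5, 1.4, 5.3]
gripper_width: 0.597
```

Emit:
step_arm(moves=[[[0,-0.1,0,0,-0.01,0,40],[0,-0.2,0,0,-0.02,0,40],[0,-0.2,0,0,-0.02,0,40],[0,-0.2,0,0,-0.02,0,40],[0,-0.2,0,0,-0.02,0,40]]])

```text
time_s: 11.72
tcp_pos: [0.5724, -0.0247, 0.1196]
ee_rot: [[-0.882, -0.001, 0.472], [-0.472, -0.0, -0.882], [0.001, -1.0, -0.0]]
wrist_force: [0.8, -0.2, -0.4]
gripper_width: 0.598
```

```bash
python3 -c "
from h import *
st()"
```

```text
t 11.72 p [ 0.5724 -0.0247  0.1196] h 298.13 F [ 0.85 -0.24 -0.38] M [-0.138 -0.205  0.022] g 52.0 tool y [-1.3e-03 -3.0e-04 -1.0e+00] J [ 13.7  23.2 -15.7   0.  -51.2 104.4]
```

The force vanished and z fell between 109° and 120° of turn, so this is the drop. I'll follow it down to contact.

Emit:
step_arm(moves=[[[0,0,0,0,0.1,0,40],[0,0,0,0,0.2,0,40],[0,0,0,0,0.3,0,40],[0,0,0,0,0.4,0,40],[0,0,0,0,0.45,0,40]]])

```text
time_s: 12.13
tcp_pos: [0.5727, -0.0246, 0.1154]
ee_rot: [[-0.881, -0.001, 0.474], [-0.474, -0.0, -0.881], [0.001, -1.0, -0.0]]
wrist_force: [1.3, 0.1, -0.1]
gripper_width: 0.599
```

```bash
python3 -c "
from h import *
st()"
```

```text
t 12.13 p [ 0.5727 -0.0246  0.1154] h 298.29 F [ 1.29  0.05 -0.14] M [-0.382 -0.164  0.032] g 52.1 tool y [-5.e-04 -2.e-04 -1.e+00] J [ 13.7  23.5 -16.    0.  -50.6 104.6]
```

Emit:
step_arm(moves=[[[0,0,0,0,0.05,0,40],[0,0,0,0,0.1,0,40],[0,0,0,0,0.15,0,40],[0,0,0,0,0.15,0,40],[0,0,0,0,0.15,0,40]]])

```text
time_s: 12.55
tcp_pos: [0.5729, -0.0245, 0.1145]
ee_rot: [[-0.88, 0.0, 0.474], [-0.474, -0.0, -0.88], [-0.0, -1.0, 0.0]]
wrist_force: [-0.7, -1.9, 2.2]
gripper_width: 0.598
```

Emit:
step_arm(moves=[[[0,0,0,0,0.03,0,40],[0,0,0,0,0.06,0,40],[0,0,0,0,0.08,0,40],[0,0,0,0,0.08,0,40],[0,0,0,0,0.08,0,40]]])

```text
time_s: 12.97
tcp_pos: [0.573, -0.0245, 0.1145]
ee_rot: [[-0.88, 0.001, 0.475], [-0.475, -0.0, -0.88], [-0.0, -1.0, 0.0]]
wrist_force: [-1.4, -0.6, 5.9]
gripper_width: 0.598
```

```bash
python3 -c "
from h import *
st()"
```

```text
t 12.97 p [ 0.573  -0.0245  0.1145] h 298.34 F [-1.44 -0.55  5.92] M [-0.341  0.599 -0.025] g 52.0 tool y [ 6.e-04 -2.e-04 -1.e+00] J [ 13.7  23.5 -16.1   0.  -50.4 104.6]
```

The drop is confirmed: contact height went from 0.1209 to 0.1145. The geometry puts it at about 116.8° of turn, tool heading about 294.8°, so I'm roughly 3.5° past it. Now I'll go forward about 363.5° in total, starting with 4.25 rad in this grip.

Emit:
step_arm(moves=[[[0,0.1,0,0,0.011,0,40],[0,0.2,0,0,0.022,0,40],[0,0.3,0,0,0.033,0,40],[0,0.4,0,0,0.045,0,40],[0,0.5,0,0,0.056,0,40]]])

```text
time_s: 13.38
tcp_pos: [0.5738, -0.0248, 0.1139]
ee_rot: [[-1.0, 0.002, -0.01], [0.01, -0.001, -1.0], [-0.002, -1.0, 0.001]]
wrist_force: [-0.6, -1.7, 4.5]
gripper_width: 0.595
```

```bash
python3 -c "
from h import *
st()"
```

```text
t 13.38 p [ 0.5738 -0.0248  0.1139] h 269.44 F [-0.57 -1.66  4.47] M [-0.73   0.012  0.058] g 51.8 tool y [ 2.3e-03 -6.0e-04 -1.0e+00] J [ 13.7  23.6 -16.1   0.1 -50.2  75.7]
```

Emit:
step_arm(moves=[[[0,0.1,0,0,0.011,0,40],[0,0.2,0,0,0.022,0,40],[0,0.3,0,0,0.033,0,40],[0,0.4,0,0,0.045,0,40],[0,0.5,0,0,0.056,0,40]]])

```text
time_s: 13.8
tcp_pos: [0.5739, -0.0245, 0.1134]
ee_rot: [[-0.873, 0.003, -0.488], [0.488, -0.0, -0.873], [-0.002, -1.0, -0.001]]
wrist_force: [0.7, -1.8, 4.9]
gripper_width: 0.597
```

Emit:
step_arm(moves=[[[0,0.1,0,0,0.011,0,40],[0,0.2,0,0,0.022,0,40],[0,0.3,0,0,0.033,0,40],[0,0.4,0,0,0.045,0,40],[0,0.5,0,0,0.056,0,40]]])

```text
time_s: 14.22
tcp_pos: [0.5741, -0.0245, 0.1128]
ee_rot: [[-0.532, 0.003, -0.847], [0.847, -0.0, -0.532], [-0.002, -1.0, -0.002]]
wrist_force: [0.9, -2.5, 4.4]
gripper_width: 0.592
```

Emit:
step_arm(moves=[[[0,0.1,0,0,0.011,0,40],[0,0.2,0,0,0.022,0,40],[0,0.3,0,0,0.033,0,40],[0,0.4,0,0,0.045,0,40],[0,0.5,0,0,0.056,0,40]]])

```text
time_s: 14.63
tcp_pos: [0.5742, -0.0243, 0.1123]
ee_rot: [[-0.061, 0.003, -0.998], [0.998, 0.0, -0.061], [-0.0, -1.0, -0.003]]
wrist_force: [0.6, 0.1, 4.6]
gripper_width: 0.593
```

```bash
python3 -c "
from h import *
st()"
```

```text
t 14.63 p [ 0.5742 -0.0243  0.1123] h 183.49 F [0.58 0.14 4.63] M [-0.099 -0.235  0.045] g 51.6 tool y [ 3.4e-03  2.0e-04 -1.0e+00] J [ 13.7  23.7 -16.1   0.  -50.  -10.3]
```

Emit:
step_arm(moves=[[[0,0.1,0,0,0.011,0,40],[0,0.2,0,0,0.022,0,40],[0,0.3,0,0,0.033,0,40],[0,0.4,0,0,0.045,0,40],[0,0.5,0,0,0.056,0,40]]])

```text
time_s: 15.05
tcp_pos: [0.5744, -0.0242, 0.1117]
ee_rot: [[0.425, 0.004, -0.905], [0.905, 0.0, 0.425], [0.002, -1.0, -0.003]]
wrist_force: [1.4, -0.7, 2.8]
gripper_width: 0.591
```

Emit:
step_arm(moves=[[[0,0.1,0,0,0.011,0,40],[0,0.2,0,0,0.022,0,40],[0,0.3,0,0,0.033,0,40],[0,0.4,0,0,0.045,0,40],[0,0.5,0,0,0.056,0,40]]])

```text
time_s: 15.47
tcp_pos: [0.5746, -0.0242, 0.1112]
ee_rot: [[0.807, 0.004, -0.591], [0.591, 0.0, 0.807], [0.004, -1.0, -0.002]]
wrist_force: [2.1, -1.0, 3.9]
gripper_width: 0.593
```

Emit:
step_arm(moves=[[[0,0.1,0,0,0.011,0,40],[0,0.2,0,0,0.022,0,40],[0,0.3,0,0,0.033,0,40],[0,0.4,0,0,0.045,0,40],[0,0.5,0,0,0.056,0,40]]])

```text
time_s: 15.88
tcp_pos: [0.5745, -0.0242, 0.1106]
ee_rot: [[0.991, 0.004, -0.131], [0.131, 0.0, 0.991], [0.004, -1.0, -0.0]]
wrist_force: [1.0, -0.7, 4.4]
gripper_width: 0.593
```

Emit:
step_arm(moves=[[[0,0.1,0,0,0.011,0,40],[0,0.2,0,0,0.022,0,40],[0,0.3,0,0,0.033,0,40],[0,0.4,0,0,0.045,0,40],[0,0.5,0,0,0.056,0,40]]])

```text
time_s: 16.3
tcp_pos: [0.5746, -0.0245, 0.1101]
ee_rot: [[0.933, 0.004, 0.36], [-0.36, -0.0, 0.933], [0.004, -1.0, 0.001]]
wrist_force: [2.0, -2.8, 4.0]
gripper_width: 0.595
```

```bash
python3 -c "
from h import *
st()"
```

```text
t 16.3 p [ 0.5746 -0.0245  0.1101] h 68.91 F [ 1.98 -2.79  3.97] M [-0.743 -0.652  0.044] g 51.7 tool y [ 4.1e-03 -2.0e-04 -1.0e+00] J [ 1.370e+01  2.390e+01 -1.630e+01  1.000e-01 -4.960e+01 -1.249e+02]
```

Emit:
step_arm(moves=[[[0,0,0,0,-0.03,0,40],[0,0,0,0,-0.05,0,55],[0,0,0,0,-0.05,0,70],[0,0,0,0,-0.05,0,88],[0,0,0,0,-0.05,0,88]]])

```text
time_s: 16.72
tcp_pos: [0.5718, -0.0242, 0.1085]
ee_rot: [[0.935, -0.003, 0.356], [-0.356, 0.0, 0.935], [-0.003, -1.0, -0.001]]
wrist_force: [-0.5, 0.5, -0.6]
gripper_width: 0.74
```

```bash
python3 -c "
from h import *
st(); c=cap('wrist','w11'); d=cap('scene'); crop(d,270,205,50,40,8,'s11'); st()"
```

```text
t 16.72 p [ 0.5718 -0.0242  0.1085] h 69.17 F [-0.46  0.49 -0.57] M [ 0.05  -0.154  0.034] g 64.4 tool y [-2.6e-03  3.0e-04 -1.0e+00] J [ 1.380e+01  2.390e+01 -1.640e+01 -1.000e-01 -4.980e+01 -1.245e+02]
t 16.82 p [ 0.5722 -0.0243  0.1088] h 69.16 F [ 0.72 -0.16 -0.48] M [ 0.037 -0.166 -0.007] g 71.5 tool y [-1.7e-03  1.0e-04 -1.0e+00] J [  13.8   23.9  -16.4   -0.   -49.8 -124.6]
```

View pics/w11.png

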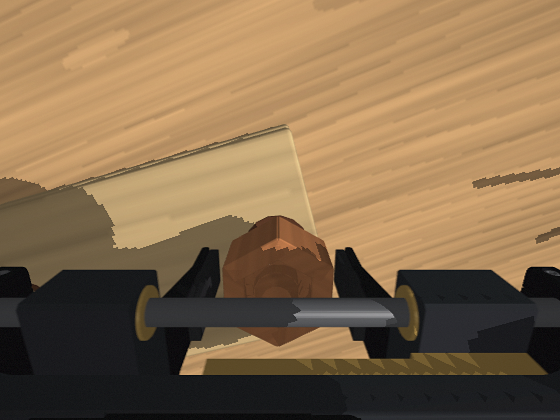

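View pics/s11.png

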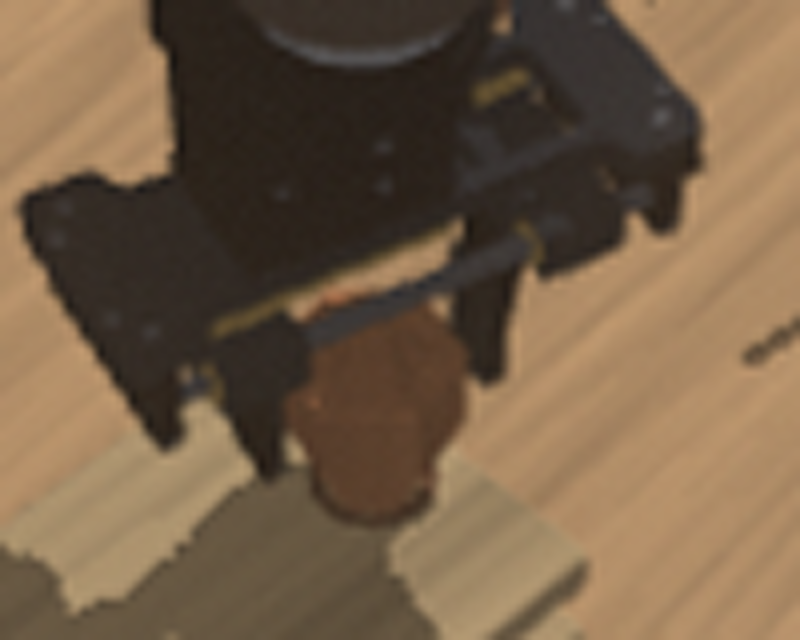

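The nut is threaded on the screw and centred between the open fingers, at wrist (277,280). I'll turn the open gripper back 120°.

Emit:
step_arm(moves=[[[0,0,0,0.07,0,0.03,90],[0,-0.12,0,0.07,0,0.03,90],[0,-0.24,0,0.07,0,0.03,90],[0,-0.36,0,0.07,0,0.03,90],[0,-0.48,0,0.07,0,0.03,90]]])

```text
time_s: 17.23
tcp_pos: [0.5735, -0.0243, 0.1092]
ee_rot: [[0.993, -0.001, -0.122], [0.122, 0.0, 0.993], [-0.001, -1.0, 0.0]]
wrist_force: [-0.6, -0.4, -0.4]
gripper_width: 0.896
```

Emit:
step_arm(moves=[[[0,-0.12,0,0,0,0,90],[0,-0.24,0,0,0,0,90],[0,-0.36,0,0,0,0,90],[0,-0.48,0,0,0,0,90],[0,-0.6,0,0,0,0,90]]])

```text
time_s: 17.65
tcp_pos: [0.5735, -0.0244, 0.1092]
ee_rot: [[0.75, -0.001, -0.661], [0.661, 0.0, 0.75], [-0.0, -1.0, 0.0]]
wrist_force: [-0.4, 0.1, -0.3]
gripper_width: 0.894
```

Emit:
step_arm(moves=[[[0,-0.12,0,0,0,0,90],[0,-0.24,0,0,0,0,90],[0,-0.36,0,0,0,0,90],[0,-0.48,0,0,0,0,90],[0,-0.6,0,0,0,0,90]]])

```text
time_s: 18.07
tcp_pos: [0.5735, -0.0243, 0.1092]
ee_rot: [[0.246, -0.001, -0.969], [0.969, 0.0, 0.246], [-0.0, -1.0, 0.001]]
wrist_force: [-0.5, -1.2, -0.2]
gripper_width: 0.897
```

Emit:
step_arm(moves=[[[0,-0.12,0,0,0,0,90],[0,-0.24,0,0,0,0,90],[0,-0.36,0,0,0,0,90],[0,-0.4144,0,0,0,0,90],[0,-0.4144,0,0,0,0,90]]])

```text
time_s: 18.48
tcp_pos: [0.5735, -0.0243, 0.1092]
ee_rot: [[-0.16, -0.0, -0.987], [0.987, 0.0, -0.16], [0.0, -1.0, 0.0]]
wrist_force: [0.4, -1.0, 0.1]
gripper_width: 0.901
```

Emit:
step_arm(moves=[[[0,0,0,0,0,0,75],[0,0,0,0,0,0,60],[0,0,0,0,0,0,50],[0,0,0,0,0,0,40],[0,0,0,0,0,0,40]]])

```text
time_s: 18.9
tcp_pos: [0.5736, -0.0244, 0.1094]
ee_rot: [[-0.158, -0.0, -0.987], [0.987, -0.0, -0.158], [0.0, -1.0, 0.0]]
wrist_force: [-0.4, -0.8, 0.1]
gripper_width: 0.606
```

```bash
python3 -c "
from h import *
st(); c=cap('wrist','w12'); st()"
```

```text
t 18.9 p [ 0.5736 -0.0244  0.1094] h 189.12 F [-0.35 -0.77  0.14] M [0.11  0.014 0.001] g 52.7 tool y [-0. -0. -1.] J [ 13.7  23.9 -16.2  -0.  -49.8  -4.6]
t 18.95 p [ 0.5736 -0.0244  0.1095] h 189.12 F [ 0.25 -0.61 -0.88] M [ 0.011 -0.061 -0.035] g 51.9 tool y [-1.e-04 -1.e-04 -1.e+00] J [ 13.7  23.9 -16.2   0.  -49.8  -4.6]
```

View pics/w12.png

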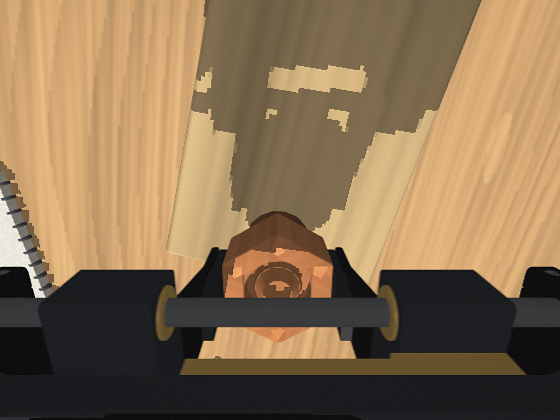

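The nut is regripped on its flats at about 52 mm. Remaining forward turn is about 2.344 rad (134.3°).

Emit:
step_arm(moves=[[[0,0.1,0,0,0.025,0,40],[0,0.2,0,0,0.045,0,40],[0,0.3,0,0,0.06,0,40],[0,0.4,0,0,0.075,0,40],[0,0.5,0,0,0.086,0,40]]])

```text
time_s: 19.37
tcp_pos: [0.5739, -0.0245, 0.1088]
ee_rot: [[0.339, 0.001, -0.941], [0.941, -0.0, 0.339], [0.0, -1.0, -0.001]]
wrist_force: [0.7, -0.1, 0.9]
gripper_width: 0.597
```

Emit:
step_arm(moves=[[[0,0.1,0,0,0.011,0,40],[0,0.2,0,0,0.022,0,40],[0,0.3,0,0,0.033,0,40],[0,0.4,0,0,0.045,0,40],[0,0.5,0,0,0.056,0,40]]])

```text
time_s: 19.78
tcp_pos: [0.5739, -0.0244, 0.1083]
ee_rot: [[0.748, 0.001, -0.663], [0.663, -0.0, 0.748], [0.0, -1.0, -0.0]]
wrist_force: [-0.0, 0.2, 2.0]
gripper_width: 0.595
```

Emit:
step_arm(moves=[[[0,0.1,0,0,0.011,0,40],[0,0.2,0,0,0.022,0,40],[0,0.3,0,0,0.033,0,40],[0,0.4,0,0,0.045,0,40],[0,0.5,0,0,0.056,0,40]]])

```text
time_s: 20.2
tcp_pos: [0.5739, -0.0244, 0.1077]
ee_rot: [[0.975, 0.001, -0.223], [0.223, 0.0, 0.975], [0.001, -1.0, -0.0]]
wrist_force: [0.0, -0.0, 1.1]
gripper_width: 0.597
```

Emit:
step_arm(moves=[[[0,0.1,0,0,0.011,0,40],[0,0.2,0,0,0.022,0,40],[0,0.3,0,0,0.033,0,40],[0,0.4,0,0,0.045,0,40],[0,0.5,0,0,0.056,0,40]]])

```text
time_s: 20.62
tcp_pos: [0.5741, -0.0243, 0.1072]
ee_rot: [[0.963, 0.001, 0.271], [-0.271, 0.0, 0.963], [0.001, -1.0, 0.0]]
wrist_force: [0.6, 0.8, 1.0]
gripper_width: 0.594
```

```bash
python3 -c "
from h import *
st()"
```

```text
t 20.62 p [ 0.5741 -0.0243  0.1072] h 74.26 F [0.6  0.82 0.96] M [ 0.074 -0.324 -0.02 ] g 51.7 tool y [ 1.1e-03  1.0e-04 -1.0e+00] J [  13.7   24.1  -16.4    0.   -49.5 -119.5]
```

Emit:
step_arm(moves=[[[0,0.1,0,0,0.011,0,40],[0,0.2,0,0,0.022,0,40],[0,0.3,0,0,0.033,0,40],[0,0.37,0,0,0.041,0,40],[0,0.37,0,0,0.041,0,40]]])

```text
time_s: 21.03
tcp_pos: [0.574, -0.0245, 0.1068]
ee_rot: [[0.802, 0.001, 0.598], [-0.598, -0.0, 0.802], [0.001, -1.0, 0.0]]
wrist_force: [-0.2, -1.0, 1.5]
gripper_width: 0.593
```

Emit:
step_arm(moves=[[[0,0,0,0,0,0,40],[0,0,0,0,0,0,40],[0,0,0,0,0,0,40],[0,0,0,0,0,0,40],[0,0,0,0,0,0,40]]])

```text
time_s: 21.45
tcp_pos: [0.574, -0.0245, 0.1068]
ee_rot: [[0.803, 0.001, 0.597], [-0.597, -0.0, 0.803], [0.001, -1.0, 0.0]]
wrist_force: [0.1, -0.8, 2.3]
gripper_width: 0.596
```

```bash
python3 -c "
from h import *
st(); c=cap('wrist','w13'); d=cap('scene'); crop(d,270,205,50,40,8,'s13'); cap('top','t13'); st()"
```

```text
t 21.45 p [ 0.574  -0.0245  0.1068] h 53.38 F [ 0.07 -0.76  2.33] M [-0.242 -0.251  0.01 ] g 51.9 tool y [ 8.e-04 -1.e-04 -1.e+00] J [  13.7   24.1  -16.4    0.   -49.4 -140.4]
t 21.6 p [ 0.5739 -0.0245  0.1068] h 53.37 F [ 0.15 -0.38  3.93] M [-0.317 -0.326  0.02 ] g 52.1 tool y [ 7.e-04 -1.e-04 -1.e+00] J [  13.7   24.1  -16.4    0.   -49.5 -140.4]
```

View pics/w13.png

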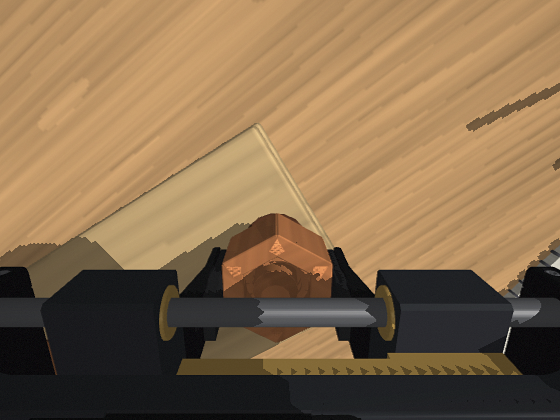

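View pics/s13.png

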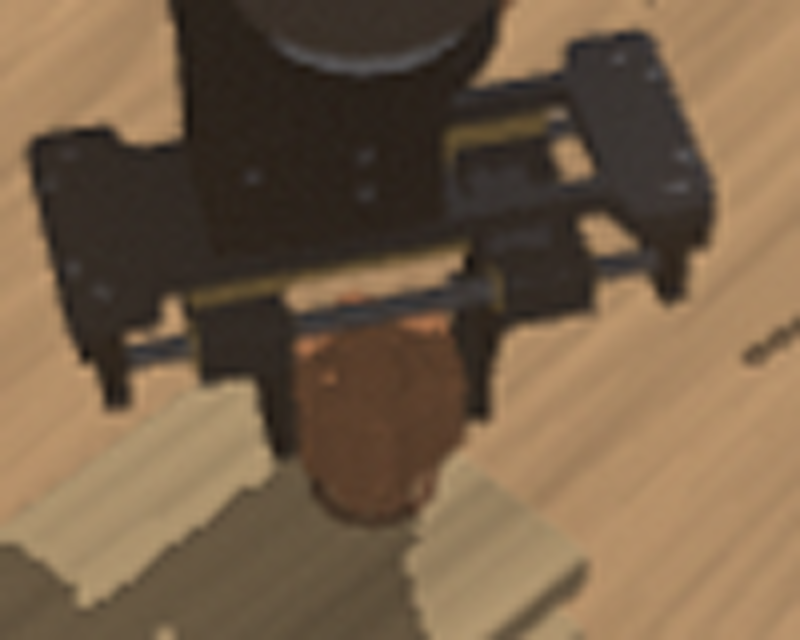

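The nut sits level on the screw, still gripped at wrist (277,280). TCP z is 0.1068, in light contact. Handing in.

```bash
python3 -c "
from h import *
print(r.finish_job()); st()"
```

```text
the job is handed in; nothing more can be done
None
the job is handed in; nothing more can be done
```

I picked up the smallest loose nut and set it on the bare screw. I turned it backward to the drop, then forward one full turn. I handed the job in at about 21.6 s with the nut still in the gripper.

- **Backward:** I turned it anticlockwise with about 5 N resting on the ridge. The support vanished between 109° and 120°, and the press geometry puts the drop at about 117°. Contact height then fell from 120.9 to 114.5 mm at the tool.
- **Forward:** I turned it clockwise 365°, which is about 361° from the drop. There was one regrip, 120° back, with the fingers open.
- **Last readings:** the tool was at 106.8 mm, level to within 0.1°. The opening was 52 mm across the flats, with 2–4 N of light contact. The nut is visibly on the screw.
- **Small disagreement:** the tool came down 7.7 mm over the forward turn where about 7.1 mm was expected. I put the difference down to a slightly different grip height after the regrip.
- **Not checked:** I did not do a separate lift test of the caught thread. The hand-in reported no verdict, so nothing was read after it.

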